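# Drain the stained slides and cover the bath

### The arm

A 6-joint arm with a two-finger parallel gripper is mounted at the origin on the work surface. World frame = base frame: x ahead of the robot, y to its left, z up, the work surface at z = 0. Lengths are in mm, angles in rad, forces in N, time in s.
With the tool pointing down it reaches from about 350 to 975 mm from the base axis. Payload 7.1 kg.
Tool frame: the origin (TCP) lies between the finger pads; the fingertips stand 14 mm ahead of it and the grasp point (between the pads) lies 5 mm behind it; z points along the fingers, y is the line along which they close (so a half turn about z gives the same grasp; the last joint's range is limited). The gripper opens to 88 mm and grips with 3 to 60 N. Pads are 20 mm wide; open, the fingers measure 115 mm over their backs; the gripper's body (75 mm by 178 mm) begins 61 mm behind the grasp point.
Start: joints at [1.221, 0.423, 1.63, -0, 1.089, -0.019], TCP at [202.968, 591.108, 236.675] pointing down, gripper open.
Joint ranges: [-3, 3], [-0.9, 2.11], [0.09, 2.58], [-1.31, 4.45], [0.11, 2.69], [-2.54, 2.54]. Speed limits (rad/s): [2.39, 2.39, 3.01, 3.14, 3.14, 3.14].

### API

Orientations are given as a rotation vector (axis times angle).
In Python, from workcell import ctrl gives the robot as it stands. The module is installed in compiled form; this text tells all that it offers.
- The arm moves only by the tool servo_tool, never from a script. Its argument "plan" is a list of rows, each a list of 3 entries, a list of its own where there are three numbers: the closure, from 0 (fully open) to 1 (shut), then the shift along the world's x, y, z in mm, then the turn about the world's z in degrees. In form: [[hand, [x, y, z], yaw], ...]. A call has 1 to 10 rows; each row is the pose to reach, as a shift and turn from the pose commanded when the call began; what a row does not reach only later rows make up. A row lasts 1/12 s, in which the tool goes at most 41.7 mm and 7.16 degrees, less where a joint would pass 70% of its speed; a pose out of reach is approached as far as the arm can. A call with a gripper value outside its range is refused whole. The fingers move at their own pace and stop on an object; the grip force is fixed at half the most. Time passes only in rows, so rows that repeat a pose let the fingers close. It gives the time, the measured TCP pose, the force, the opening and the grip force at its end, in the units of the state.
- ctrl.get_obs(): the state, without advancing time (a new reading comes with each control period).
- ctrl.get_image(name): name is "scene" or "top" or "wrist"; returns the picture (480x640x3 uint8, blue, green, red); there is no depth.
- ctrl.camera_info(name): a dict with "fovy" (degrees; the focal length in pixels is half the picture's height over the tangent of half this angle, whatever the lens; pixels are square), "cx", "cy" (the principal point, pixels), "k1" (the pictures are not rectified: a ray, as slopes to the right and down, at radius r is drawn at 1 + k1 r^2 times it, then the intrinsics apply), "rvec" (rotation vector, rad) and "tvec" (3), from world to camera coordinates, as OpenCV has them; the wrist camera has in their place "T_tool_cam" (4x4, takes a point from camera to tool coordinates, whose origin is the TCP and whose axes are the flange's). Camera axes: x right, y down, z forward; pixel columns grow to the right and rows downward; lengths in mm; the calibration is good to about 2 mm. A picture is of the moment at which its call begins: read the wrist's pose just before it. camera_info takes no time and is no camera call.
- ctrl.close_job(): hands the job in; it is judged then, once.
The state is a dict: "t": time; "qpos": joint angles; "qvel": joint speeds; "joint_torque": joint torques, N m; "ee_pos": TCP position; "orientation": TCP orientation; "ft_force": force on the tool from outside, world axes, zero at the start; "moment": the same for the moment, N m; "width": finger opening in mm; "grasp_force": force on a finger pad.
Only numpy, scipy, OpenCV 4.12 (cv2) and the standard library are available. Lean on these libraries where they do the work, as an engineer would, in place of code of your own. Each camera call takes 0.05 s, during which the arm holds its last target. There are 200 camera calls.

### The job

The blood films in the stain bath are done. Take the hood off the bath and hang every slide rack in it by the eye of its handle on a peg of the drain rail, each on a peg of its own, with one drip dish from the nested pile standing on the bench lengthwise under it so that the whole rack hangs over the dish; leave the dishes you do not need nested in the pile. Then put the hood back on the bath, fully seated, and do not disturb the bottle, the beaker or the cell counter or tip a rack over on the way.

Things in the scene. Friction and masses are not known exactly. Their poses are not given: they have to be found in the camera images.
- bath: Stain bath, fixed steel trough. Origin: centre of underside, z up. Outside 106 (x) by 182 mm (y), rim 110 high, walls 4, floor 5 thick; two cross walls 60 high make three compartments with centres at y = -59, 0, 59 mm, each about 55 (y) by 98 (x), holding one rack or none. Outside, a flange (top face 100 above the origin) reaches 14 beyond the walls; the hood rests on it.
- lid: Hood of the bath, loose, steel, 0.4 kg: upside-down tray 122 (x) by 198 (y) by 45 mm, walls 3. Origin: centre of its lower rim, z up. Closed: axes parallel to the bath's (or a half turn), rim on the flange, origin 100 above the bath's, 5 mm play all round the bath's rim. On top, a bar handle along y: 100 long, 14 thick (x), 63 to 83 above the origin, on posts at y = -42 and 42.
- rack1: Slide rack 1, loose steel, 0.16 kg; racks are alike, 2 or 3 are present (else None). Basket 84 (x) by 40 (y) by 32 mm. Origin: centre of underside, z up. From its middle rises a flat handle plate 5 thick (x), 36 wide (y), with an eye and above that a black grip 12 thick (x), 36 wide (y), 112 to 130 above the origin: grip it across the 12. Starts in the bath, x along the bath's x.
- rack2: Slide rack 2, loose steel, 0.16 kg; racks are alike, 2 or 3 are present (else None). Basket 84 (x) by 40 (y) by 32 mm. Origin: centre of underside, z up. From its middle rises a flat handle plate 5 thick (x), 36 wide (y), with an eye and above that a black grip 12 thick (x), 36 wide (y), 112 to 130 above the origin: grip it across the 12. Starts in the bath, x along the bath's x.
- rack3: Slide rack 3, loose steel, 0.16 kg; racks are alike, 2 or 3 are present (else None). Basket 84 (x) by 40 (y) by 32 mm. Origin: centre of underside, z up. From its middle rises a flat handle plate 5 thick (x), 36 wide (y), with an eye and above that a black grip 12 thick (x), 36 wide (y), 112 to 130 above the origin: grip it across the 12. Starts in the bath, x along the bath's x.
- rack1_eye (a point): Middle of rack 1's eye, 85 mm above the rack's origin; axes as the rack's. The eye goes through the plate along x, is 24 wide, from 72 to 98 above the rack's origin, its upper end an inverted V: hung, the peg's centre line runs 6 above this point. The rack may be hung either way round.
- rack2_eye (a point): Middle of rack 2's eye, 85 mm above the rack's origin; axes as the rack's. The eye goes through the plate along x, is 24 wide, from 72 to 98 above the rack's origin, its upper end an inverted V: hung, the peg's centre line runs 6 above this point. The rack may be hung either way round.
- rack3_eye (a point): Middle of rack 3's eye, 85 mm above the rack's origin; axes as the rack's. The eye goes through the plate along x, is 24 wide, from 72 to 98 above the rack's origin, its upper end an inverted V: hung, the peg's centre line runs 6 above this point. The rack may be hung either way round.
- rail: Drain rail, fixed, steel: round bar 16 thick, 420 long along y, its centre line 150 above the bench, on two posts at y = -203 and 203 mm, each with a foot 90 by 30. Origin on the bench below the middle of the bar, z up; -x side towards the robot. Three pegs stick out to -x, 112 mm apart.
- peg1 (a point): Peg 1, at y = 112 of the rail; axes as the rail's. Rod 10 mm thick, from the bar to -x, slanting up: centre line 150 above the bench at the bar, 166 at its free end 75 out. This point: on its centre line 45 out from the bar, where the rack's plate should hang; rack underside then about 69 high. A dish reaching 50 beyond this point to +x can be set down from in front of the peg.
- peg2 (a point): Peg 2, at y = 0 of the rail; axes as the rail's. Rod 10 mm thick, from the bar to -x, slanting up: centre line 150 above the bench at the bar, 166 at its free end 75 out. This point: on its centre line 45 out from the bar, where the rack's plate should hang; rack underside then about 69 high. A dish reaching 50 beyond this point to +x can be set down from in front of the peg.
- peg3 (a point): Peg 3, at y = -112 of the rail; axes as the rail's. Rod 10 mm thick, from the bar to -x, slanting up: centre line 150 above the bench at the bar, 166 at its free end 75 out. This point: on its centre line 45 out from the bar, where the rack's plate should hang; rack underside then about 69 high. A dish reaching 50 beyond this point to +x can be set down from in front of the peg.
- dish1: Drip dish 1, loose, white plastic, 0.14 kg; four alike, nested in a pile at 20 mm pitch, dish 1 lowest, dish 4 on top. Oblong trough 200 (x) by 66 (y) by 38 mm. Origin: centre of underside, z up. Its upright rim band, 18 to 38 above the origin, stands on the rim below; to lift one alone, grip the band across the 66 with fingertips at most 15 below its top. May be gripped off the middle.
- dish2: Drip dish 2, loose, white plastic, 0.14 kg; four alike, nested in a pile at 20 mm pitch, dish 1 lowest, dish 4 on top. Oblong trough 200 (x) by 66 (y) by 38 mm. Origin: centre of underside, z up. Its upright rim band, 18 to 38 above the origin, stands on the rim below; to lift one alone, grip the band across the 66 with fingertips at most 15 below its top. May be gripped off the middle.
- dish3: Drip dish 3, loose, white plastic, 0.14 kg; four alike, nested in a pile at 20 mm pitch, dish 1 lowest, dish 4 on top. Oblong trough 200 (x) by 66 (y) by 38 mm. Origin: centre of underside, z up. Its upright rim band, 18 to 38 above the origin, stands on the rim below; to lift one alone, grip the band across the 66 with fingertips at most 15 below its top. May be gripped off the middle.
- dish4: Drip dish 4, loose, white plastic, 0.14 kg; four alike, nested in a pile at 20 mm pitch, dish 1 lowest, dish 4 on top. Oblong trough 200 (x) by 66 (y) by 38 mm. Origin: centre of underside, z up. Its upright rim band, 18 to 38 above the origin, stands on the rim below; to lift one alone, grip the band across the 66 with fingertips at most 15 below its top. May be gripped off the middle.
- bottle: Bystander: stoppered amber glass bottle, 62 across, 148 high, origin at the centre of its underside.
- beaker: Bystander: white plastic beaker, 72 across, 85 high, origin at the centre of its underside.
- counter: Bystander: flat cell counter keypad, 130 (its x) by 190 (its y) by 35 high, origin at the centre of its underside.
There are look-alikes about, which are no part of the job. Leave any blue look-alike of the bath alone.

How it is judged (in metres and radians):
On the way, in this order (a step that is already met when the one before it is completed fails the run):
1. the hood is off the bath (horizontal distance between lid and bath above 0.12 m), for 0.2 s.
2. every rack hangs on a peg with a dish under it (((x of rack1_eye in the frame of peg1 between -0.03 and 0.03 m and y of rack1_eye in the frame of peg1 between -0.01 and 0.01 m and z of rack1_eye in the frame of peg1 between -0.016 and 0.004 m) or (x of rack1_eye in the frame of peg2 between -0.03 and 0.03 m and y of rack1_eye in the frame of peg2 between -0.01 and 0.01 m and z of rack1_eye in the frame of peg2 between -0.016 and 0.004 m) or (x of rack1_eye in the frame of peg3 between -0.03 and 0.03 m and y of rack1_eye in the frame of peg3 between -0.01 and 0.01 m and z of rack1_eye in the frame of peg3 between -0.016 and 0.004 m)) and angle between each of rack1, rack2, rack3's own z axis and vertical below 0.15 rad and linear speed of each of rack1, rack2, rack3 below 0.03 m/s and ((x of rack1 in the frame of dish1 between -0.06 and 0.06 m and y of rack1 in the frame of dish1 between -0.015 and 0.015 m and z of rack1 in the frame of dish1 between 0.04 and 0.09 m and angle between the x axis of rack1 and the x axis of dish1, either way round below 0.25 rad and height (world z) of dish1 below 0.008 m and angle between dish1's own z axis and vertical below 0.06 rad) or (x of rack1 in the frame of dish2 between -0.06 and 0.06 m and y of rack1 in the frame of dish2 between -0.015 and 0.015 m and z of rack1 in the frame of dish2 between 0.04 and 0.09 m and angle between the x axis of rack1 and the x axis of dish2, either way round below 0.25 rad and height (world z) of dish2 below 0.008 m and angle between dish2's own z axis and vertical below 0.06 rad) or (x of rack1 in the frame of dish3 between -0.06 and 0.06 m and y of rack1 in the frame of dish3 between -0.015 and 0.015 m and z of rack1 in the frame of dish3 between 0.04 and 0.09 m and angle between the x axis of rack1 and the x axis of dish3, either way round below 0.25 rad and height (world z) of dish3 below 0.008 m and angle between dish3's own z axis and vertical below 0.06 rad) or (x of rack1 in the frame of dish4 between -0.06 and 0.06 m and y of rack1 in the frame of dish4 between -0.015 and 0.015 m and z of rack1 in the frame of dish4 between 0.04 and 0.09 m and angle between the x axis of rack1 and the x axis of dish4, either way round below 0.25 rad and height (world z) of dish4 below 0.008 m and angle between dish4's own z axis and vertical below 0.06 rad)) and ((x of rack2_eye in the frame of peg1 between -0.03 and 0.03 m and y of rack2_eye in the frame of peg1 between -0.01 and 0.01 m and z of rack2_eye in the frame of peg1 between -0.016 and 0.004 m) or (x of rack2_eye in the frame of peg2 between -0.03 and 0.03 m and y of rack2_eye in the frame of peg2 between -0.01 and 0.01 m and z of rack2_eye in the frame of peg2 between -0.016 and 0.004 m) or (x of rack2_eye in the frame of peg3 between -0.03 and 0.03 m and y of rack2_eye in the frame of peg3 between -0.01 and 0.01 m and z of rack2_eye in the frame of peg3 between -0.016 and 0.004 m)) and ((x of rack2 in the frame of dish1 between -0.06 and 0.06 m and y of rack2 in the frame of dish1 between -0.015 and 0.015 m and z of rack2 in the frame of dish1 between 0.04 and 0.09 m and angle between the x axis of rack2 and the x axis of dish1, either way round below 0.25 rad and height (world z) of dish1 below 0.008 m and angle between dish1's own z axis and vertical below 0.06 rad) or (x of rack2 in the frame of dish2 between -0.06 and 0.06 m and y of rack2 in the frame of dish2 between -0.015 and 0.015 m and z of rack2 in the frame of dish2 between 0.04 and 0.09 m and angle between the x axis of rack2 and the x axis of dish2, either way round below 0.25 rad and height (world z) of dish2 below 0.008 m and angle between dish2's own z axis and vertical below 0.06 rad) or (x of rack2 in the frame of dish3 between -0.06 and 0.06 m and y of rack2 in the frame of dish3 between -0.015 and 0.015 m and z of rack2 in the frame of dish3 between 0.04 and 0.09 m and angle between the x axis of rack2 and the x axis of dish3, either way round below 0.25 rad and height (world z) of dish3 below 0.008 m and angle between dish3's own z axis and vertical below 0.06 rad) or (x of rack2 in the frame of dish4 between -0.06 and 0.06 m and y of rack2 in the frame of dish4 between -0.015 and 0.015 m and z of rack2 in the frame of dish4 between 0.04 and 0.09 m and angle between the x axis of rack2 and the x axis of dish4, either way round below 0.25 rad and height (world z) of dish4 below 0.008 m and angle between dish4's own z axis and vertical below 0.06 rad)) and ((x of rack3_eye in the frame of peg1 between -0.03 and 0.03 m and y of rack3_eye in the frame of peg1 between -0.01 and 0.01 m and z of rack3_eye in the frame of peg1 between -0.016 and 0.004 m) or (x of rack3_eye in the frame of peg2 between -0.03 and 0.03 m and y of rack3_eye in the frame of peg2 between -0.01 and 0.01 m and z of rack3_eye in the frame of peg2 between -0.016 and 0.004 m) or (x of rack3_eye in the frame of peg3 between -0.03 and 0.03 m and y of rack3_eye in the frame of peg3 between -0.01 and 0.01 m and z of rack3_eye in the frame of peg3 between -0.016 and 0.004 m)) and ((x of rack3 in the frame of dish1 between -0.06 and 0.06 m and y of rack3 in the frame of dish1 between -0.015 and 0.015 m and z of rack3 in the frame of dish1 between 0.04 and 0.09 m and angle between the x axis of rack3 and the x axis of dish1, either way round below 0.25 rad and height (world z) of dish1 below 0.008 m and angle between dish1's own z axis and vertical below 0.06 rad) or (x of rack3 in the frame of dish2 between -0.06 and 0.06 m and y of rack3 in the frame of dish2 between -0.015 and 0.015 m and z of rack3 in the frame of dish2 between 0.04 and 0.09 m and angle between the x axis of rack3 and the x axis of dish2, either way round below 0.25 rad and height (world z) of dish2 below 0.008 m and angle between dish2's own z axis and vertical below 0.06 rad) or (x of rack3 in the frame of dish3 between -0.06 and 0.06 m and y of rack3 in the frame of dish3 between -0.015 and 0.015 m and z of rack3 in the frame of dish3 between 0.04 and 0.09 m and angle between the x axis of rack3 and the x axis of dish3, either way round below 0.25 rad and height (world z) of dish3 below 0.008 m and angle between dish3's own z axis and vertical below 0.06 rad) or (x of rack3 in the frame of dish4 between -0.06 and 0.06 m and y of rack3 in the frame of dish4 between -0.015 and 0.015 m and z of rack3 in the frame of dish4 between 0.04 and 0.09 m and angle between the x axis of rack3 and the x axis of dish4, either way round below 0.25 rad and height (world z) of dish4 below 0.008 m and angle between dish4's own z axis and vertical below 0.06 rad)) and horizontal distance between lid and bath above 0.12 m), for 0.3 s.
At the end, for the whole second after the job is handed in: Every rack hangs by its eye on a peg, upright and still, wholly above a dish standing flat on the bench (centres within 60 mm along and 15 mm across the dish, 0.25 rad); spare dishes are nested on dish 1 (30 mm); the hood is seated on the flange (9 mm sideways, 5 mm in height) (((x of rack1_eye in the frame of peg1 between -0.03 and 0.03 m and y of rack1_eye in the frame of peg1 between -0.01 and 0.01 m and z of rack1_eye in the frame of peg1 between -0.016 and 0.004 m) or (x of rack1_eye in the frame of peg2 between -0.03 and 0.03 m and y of rack1_eye in the frame of peg2 between -0.01 and 0.01 m and z of rack1_eye in the frame of peg2 between -0.016 and 0.004 m) or (x of rack1_eye in the frame of peg3 between -0.03 and 0.03 m and y of rack1_eye in the frame of peg3 between -0.01 and 0.01 m and z of rack1_eye in the frame of peg3 between -0.016 and 0.004 m)) and angle between each of rack1, rack2, rack3's own z axis and vertical below 0.15 rad and linear speed of each of rack1, rack2, rack3 below 0.03 m/s and ((x of rack1 in the frame of dish1 between -0.06 and 0.06 m and y of rack1 in the frame of dish1 between -0.015 and 0.015 m and z of rack1 in the frame of dish1 between 0.04 and 0.09 m and angle between the x axis of rack1 and the x axis of dish1, either way round below 0.25 rad and height (world z) of dish1 below 0.008 m and angle between dish1's own z axis and vertical below 0.06 rad) or (x of rack1 in the frame of dish2 between -0.06 and 0.06 m and y of rack1 in the frame of dish2 between -0.015 and 0.015 m and z of rack1 in the frame of dish2 between 0.04 and 0.09 m and angle between the x axis of rack1 and the x axis of dish2, either way round below 0.25 rad and height (world z) of dish2 below 0.008 m and angle between dish2's own z axis and vertical below 0.06 rad) or (x of rack1 in the frame of dish3 between -0.06 and 0.06 m and y of rack1 in the frame of dish3 between -0.015 and 0.015 m and z of rack1 in the frame of dish3 between 0.04 and 0.09 m and angle between the x axis of rack1 and the x axis of dish3, either way round below 0.25 rad and height (world z) of dish3 below 0.008 m and angle between dish3's own z axis and vertical below 0.06 rad) or (x of rack1 in the frame of dish4 between -0.06 and 0.06 m and y of rack1 in the frame of dish4 between -0.015 and 0.015 m and z of rack1 in the frame of dish4 between 0.04 and 0.09 m and angle between the x axis of rack1 and the x axis of dish4, either way round below 0.25 rad and height (world z) of dish4 below 0.008 m and angle between dish4's own z axis and vertical below 0.06 rad)) and ((x of rack2_eye in the frame of peg1 between -0.03 and 0.03 m and y of rack2_eye in the frame of peg1 between -0.01 and 0.01 m and z of rack2_eye in the frame of peg1 between -0.016 and 0.004 m) or (x of rack2_eye in the frame of peg2 between -0.03 and 0.03 m and y of rack2_eye in the frame of peg2 between -0.01 and 0.01 m and z of rack2_eye in the frame of peg2 between -0.016 and 0.004 m) or (x of rack2_eye in the frame of peg3 between -0.03 and 0.03 m and y of rack2_eye in the frame of peg3 between -0.01 and 0.01 m and z of rack2_eye in the frame of peg3 between -0.016 and 0.004 m)) and ((x of rack2 in the frame of dish1 between -0.06 and 0.06 m and y of rack2 in the frame of dish1 between -0.015 and 0.015 m and z of rack2 in the frame of dish1 between 0.04 and 0.09 m and angle between the x axis of rack2 and the x axis of dish1, either way round below 0.25 rad and height (world z) of dish1 below 0.008 m and angle between dish1's own z axis and vertical below 0.06 rad) or (x of rack2 in the frame of dish2 between -0.06 and 0.06 m and y of rack2 in the frame of dish2 between -0.015 and 0.015 m and z of rack2 in the frame of dish2 between 0.04 and 0.09 m and angle between the x axis of rack2 and the x axis of dish2, either way round below 0.25 rad and height (world z) of dish2 below 0.008 m and angle between dish2's own z axis and vertical below 0.06 rad) or (x of rack2 in the frame of dish3 between -0.06 and 0.06 m and y of rack2 in the frame of dish3 between -0.015 and 0.015 m and z of rack2 in the frame of dish3 between 0.04 and 0.09 m and angle between the x axis of rack2 and the x axis of dish3, either way round below 0.25 rad and height (world z) of dish3 below 0.008 m and angle between dish3's own z axis and vertical below 0.06 rad) or (x of rack2 in the frame of dish4 between -0.06 and 0.06 m and y of rack2 in the frame of dish4 between -0.015 and 0.015 m and z of rack2 in the frame of dish4 between 0.04 and 0.09 m and angle between the x axis of rack2 and the x axis of dish4, either way round below 0.25 rad and height (world z) of dish4 below 0.008 m and angle between dish4's own z axis and vertical below 0.06 rad)) and ((x of rack3_eye in the frame of peg1 between -0.03 and 0.03 m and y of rack3_eye in the frame of peg1 between -0.01 and 0.01 m and z of rack3_eye in the frame of peg1 between -0.016 and 0.004 m) or (x of rack3_eye in the frame of peg2 between -0.03 and 0.03 m and y of rack3_eye in the frame of peg2 between -0.01 and 0.01 m and z of rack3_eye in the frame of peg2 between -0.016 and 0.004 m) or (x of rack3_eye in the frame of peg3 between -0.03 and 0.03 m and y of rack3_eye in the frame of peg3 between -0.01 and 0.01 m and z of rack3_eye in the frame of peg3 between -0.016 and 0.004 m)) and ((x of rack3 in the frame of dish1 between -0.06 and 0.06 m and y of rack3 in the frame of dish1 between -0.015 and 0.015 m and z of rack3 in the frame of dish1 between 0.04 and 0.09 m and angle between the x axis of rack3 and the x axis of dish1, either way round below 0.25 rad and height (world z) of dish1 below 0.008 m and angle between dish1's own z axis and vertical below 0.06 rad) or (x of rack3 in the frame of dish2 between -0.06 and 0.06 m and y of rack3 in the frame of dish2 between -0.015 and 0.015 m and z of rack3 in the frame of dish2 between 0.04 and 0.09 m and angle between the x axis of rack3 and the x axis of dish2, either way round below 0.25 rad and height (world z) of dish2 below 0.008 m and angle between dish2's own z axis and vertical below 0.06 rad) or (x of rack3 in the frame of dish3 between -0.06 and 0.06 m and y of rack3 in the frame of dish3 between -0.015 and 0.015 m and z of rack3 in the frame of dish3 between 0.04 and 0.09 m and angle between the x axis of rack3 and the x axis of dish3, either way round below 0.25 rad and height (world z) of dish3 below 0.008 m and angle between dish3's own z axis and vertical below 0.06 rad) or (x of rack3 in the frame of dish4 between -0.06 and 0.06 m and y of rack3 in the frame of dish4 between -0.015 and 0.015 m and z of rack3 in the frame of dish4 between 0.04 and 0.09 m and angle between the x axis of rack3 and the x axis of dish4, either way round below 0.25 rad and height (world z) of dish4 below 0.008 m and angle between dish4's own z axis and vertical below 0.06 rad)) and height (world z) of dish1 below 0.008 m and ((x of rack1 in the frame of dish2 between -0.06 and 0.06 m and y of rack1 in the frame of dish2 between -0.015 and 0.015 m and z of rack1 in the frame of dish2 between 0.04 and 0.09 m and angle between the x axis of rack1 and the x axis of dish2, either way round below 0.25 rad and height (world z) of dish2 below 0.008 m and angle between dish2's own z axis and vertical below 0.06 rad) or (x of rack2 in the frame of dish2 between -0.06 and 0.06 m and y of rack2 in the frame of dish2 between -0.015 and 0.015 m and z of rack2 in the frame of dish2 between 0.04 and 0.09 m and angle between the x axis of rack2 and the x axis of dish2, either way round below 0.25 rad and height (world z) of dish2 below 0.008 m and angle between dish2's own z axis and vertical below 0.06 rad) or (x of rack3 in the frame of dish2 between -0.06 and 0.06 m and y of rack3 in the frame of dish2 between -0.015 and 0.015 m and z of rack3 in the frame of dish2 between 0.04 and 0.09 m and angle between the x axis of rack3 and the x axis of dish2, either way round below 0.25 rad and height (world z) of dish2 below 0.008 m and angle between dish2's own z axis and vertical below 0.06 rad) or (horizontal distance between dish2 and dish1 below 0.03 m and angle between dish2's own z axis and vertical below 0.12 rad)) and ((x of rack1 in the frame of dish3 between -0.06 and 0.06 m and y of rack1 in the frame of dish3 between -0.015 and 0.015 m and z of rack1 in the frame of dish3 between 0.04 and 0.09 m and angle between the x axis of rack1 and the x axis of dish3, either way round below 0.25 rad and height (world z) of dish3 below 0.008 m and angle between dish3's own z axis and vertical below 0.06 rad) or (x of rack2 in the frame of dish3 between -0.06 and 0.06 m and y of rack2 in the frame of dish3 between -0.015 and 0.015 m and z of rack2 in the frame of dish3 between 0.04 and 0.09 m and angle between the x axis of rack2 and the x axis of dish3, either way round below 0.25 rad and height (world z) of dish3 below 0.008 m and angle between dish3's own z axis and vertical below 0.06 rad) or (x of rack3 in the frame of dish3 between -0.06 and 0.06 m and y of rack3 in the frame of dish3 between -0.015 and 0.015 m and z of rack3 in the frame of dish3 between 0.04 and 0.09 m and angle between the x axis of rack3 and the x axis of dish3, either way round below 0.25 rad and height (world z) of dish3 below 0.008 m and angle between dish3's own z axis and vertical below 0.06 rad) or (horizontal distance between dish3 and dish1 below 0.03 m and angle between dish3's own z axis and vertical below 0.12 rad)) and ((x of rack1 in the frame of dish4 between -0.06 and 0.06 m and y of rack1 in the frame of dish4 between -0.015 and 0.015 m and z of rack1 in the frame of dish4 between 0.04 and 0.09 m and angle between the x axis of rack1 and the x axis of dish4, either way round below 0.25 rad and height (world z) of dish4 below 0.008 m and angle between dish4's own z axis and vertical below 0.06 rad) or (x of rack2 in the frame of dish4 between -0.06 and 0.06 m and y of rack2 in the frame of dish4 between -0.015 and 0.015 m and z of rack2 in the frame of dish4 between 0.04 and 0.09 m and angle between the x axis of rack2 and the x axis of dish4, either way round below 0.25 rad and height (world z) of dish4 below 0.008 m and angle between dish4's own z axis and vertical below 0.06 rad) or (x of rack3 in the frame of dish4 between -0.06 and 0.06 m and y of rack3 in the frame of dish4 between -0.015 and 0.015 m and z of rack3 in the frame of dish4 between 0.04 and 0.09 m and angle between the x axis of rack3 and the x axis of dish4, either way round below 0.25 rad and height (world z) of dish4 below 0.008 m and angle between dish4's own z axis and vertical below 0.06 rad) or (horizontal distance between dish4 and dish1 below 0.03 m and angle between dish4's own z axis and vertical below 0.12 rad)) and x of lid in the frame of bath between -0.009 and 0.009 m and y of lid in the frame of bath between -0.009 and 0.009 m and z of lid in the frame of bath between 0.094 and 0.104 m and angle between lid's own z axis and vertical below 0.05 rad and linear speed of lid below 0.02 m/s); the robot touches nothing.
It fails at once if a bystander was pushed more than 25 mm (distance of any of bottle, beaker, counter from where it was at the start of the episode above 0.025 m).
It fails at once if a rack was tipped over (angle between any of rack1, rack2, rack3's own z axis and vertical above 0.8 rad).
Of rack1, rack2, rack3 only 2 to 3 are there at a start; the rules pass over those that are not, and their reading is None.
At some moment in a run one of lid, dish2, dish3, dish4 may be knocked a few centimetres aside while the robot is not near it.
It also fails if it takes over 210 s, if anything falls off the work surface, if the arm or the gripper's body presses on something with over 40 N, if the wrist force passes 120 N, or if a joint passes its speed limit or range.

## Working session

There is one attempt and no reset: what is moved stays moved. The work goes in short steps, Python scripts to look and compute and a tool call to move; the robot and the scene stay as the last step left them, time stands still between calls to the robot, and variables do not carry over. Pictures are saved under pics/ and viewed, at most 16 in all, crops included, and the job is handed in when it is done.

Besides the shell and the picture viewer there is one more tool, called after "Request:" as a command line: name --argument value ..., lists and objects as JSON in quotes. servo_tool: Moves the arm, as the interface text tells. Its arguments: {"type":"object","properties":{"plan":{"type":"array"}},"required":["plan"]}

```bash
mkdir -p pics
cat > h.py <<'E'
import numpy as np, cv2
from scipy.spatial.transform import Rotation as R
from workcell import ctrl
def cam(name):
    c=ctrl.camera_info(name); f=240/np.tan(np.radians(c['fovy'])/2)
    if name=='wrist':
        o=ctrl.get_obs(); T=np.eye(4); T[:3,:3]=R.from_rotvec(o['orientation']).as_matrix(); T[:3,3]=o['ee_pos']
        T=T@np.array(c['T_tool_cam']); Rc=T[:3,:3]; C=T[:3,3]
    else:
        M=R.from_rotvec(np.ravel(c['rvec'])).as_matrix(); Rc=M.T; C=-M.T@np.ravel(c['tvec'])
    return dict(f=f,cx=c['cx'],cy=c['cy'],k=c['k1'],R=Rc,C=C)
def ray(c,uv):
    K=np.array([[c['f'],0,c['cx']],[0,c['f'],c['cy']],[0,0,1.]])
    p=cv2.undistortPoints(np.array([[uv]],float),K,np.array([c['k'],0,0,0,0.]))[0,0]
    return c['R']@np.array([p[0],p[1],1])
def onz(c,uv,z):
    d=ray(c,uv); return c['C']+d*(z-c['C'][2])/d[2]
def proj(c,P):
    p=c['R'].T@(np.asarray(P,float)-c['C']); s=p[:2]/p[2]; s=s*(1+c['k']*(s@s)); return s*c['f']+[c['cx'],c['cy']]
def shot(name,fn=None):
    c=cam(name); im=ctrl.get_image(name)
    if fn: cv2.imwrite('pics/'+fn,im)
    return c,im
E
python3 - <<'E'
from h import *
for n in ['top','scene','wrist']:
    c,im=shot(n,n+'0.png'); print(n,c['C'].round(),c['R'][:,2].round(2),c['f'],c['k'],c['cx'],c['cy'])
o=ctrl.get_obs();print(o)
E
```

```text
top [ 337.  110. 1705.] [ 0.11  0.01 -0.99] 538.3189416843395 -0.06276363242411849 324.60836620205174 247.44302178413298
scene [1237.  275. 1219.] [-0.55 -0.12 -0.83] 478.3562483583599 -0.05764197059490455 315.295168275003 241.43533889658679
wrist [134. 615. 384.] [ 0.25 -0.09 -0.96] 360.81915833158683 0.013304340720200697 309.7260217265993 240.09764668287312
{'t': 0.15, 'qpos': array([ 1.22101555e+00,  4.23653807e-01,  1.63046957e+00,  1.83028609e-05,
        1.08859870e+00, -1.89880881e-02]), 'qvel': array([ 0.00052877, -0.00156361, -0.0023613 , -0.00073711, -0.00132875,
        0.00124556]), 'joint_torque': array([-1.11927070e-04, -5.44980562e+01, -2.73920059e+01,  6.43361360e-02,
        2.04808451e-02, -8.33682179e-05]), 'ee_pos': array([202.82480206, 590.75846697, 236.10507382]), 'orientation': array([-5.17218481e-01, -3.09849726e+00,  1.73923708e-03]), 'ft_force': array([-0.60024881,  0.55484024,  0.38358535]), 'moment': array([-0.04842722,  0.05254374,  0.01996859]), 'grasp_force': 0.0, 'width': 87.67037579315615}
```

View pics/top0.png

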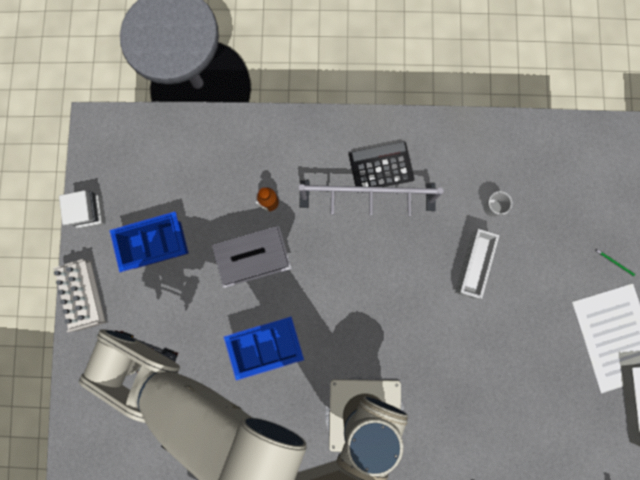

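View pics/scene0.png

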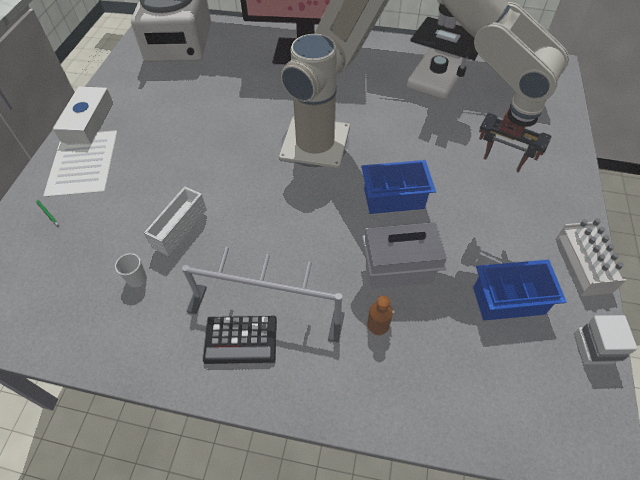

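Top view: the grey hooded bath is at (250,255), with its black bar from (232,258) to (265,249). The blue look-alikes are at (148,241) and (263,347). The rail spans (300,188) to (441,191) with pegs at columns 333, 371 and 409. The dish pile is at (478,263), bottle (267,198), beaker (500,203), counter (380,165). Only the grey one is steel with a hood, so it is the bath. The blue ones stay untouched.

Run:
```python
from h import *
ct=cam('top'); cs=cam('scene')
t=cv2.imread('pics/top0.png'); s=cv2.imread('pics/scene0.png')
def blob(im,box,f):
    x0,y0,x1,y1=box; g=cv2.cvtColor(im,cv2.COLOR_BGR2GRAY)[y0:y1,x0:x1]
    m=f(g).astype(np.uint8); n,l,st,_=cv2.connectedComponentsWithStats(m); k=1+np.argmax(st[1:,4])
    c=max(cv2.findContours((l==k).astype(np.uint8),cv2.RETR_EXTERNAL,cv2.CHAIN_APPROX_NONE)[0],key=cv2.contourArea)
    r=cv2.minAreaRect(c); return np.array(r[0])+[x0,y0], cv2.boxPoints(r)+[x0,y0], st[k,4]
for nm,im,c,box in [('top',t,ct,(225,240,275,268)),('scene',s,cs,(380,225,435,250))]:
    ce,bp,a=blob(im,box,lambda g:g<45); print(nm,'handle',ce,a,onz(c,ce,183).round(1)); print(np.array([onz(c,p,183)[:2] for p in bp]).round(0).tolist())
for nm,im,c,box in [('top',t,ct,(450,220,505,305)),('scene',s,cs,(140,180,210,260))]:
    ce,bp,a=blob(im,box,lambda g:g>165); print(nm,'dish',ce,a); print(np.array([onz(c,p,98)[:2] for p in bp]).round(0).tolist())
for nm,c,pts in [('top',ct,[(300,188),(441,190.5)]),('scene',cs,[(338,296.5),(185,268)])]:
    print(nm,'bar ends',[onz(c,p,154)[:2].round() for p in pts])
print('pegends top',[onz(ct,p,168)[:2].round() for p in [(333,213),(371.5,214),(410,215)]],'scene',[onz(cs,p,168)[:2].round() for p in [(308,263),(266,255),(225,248)]])
v=np.vstack([cv2.resize(t[220:310,205:505],(800,240),interpolation=cv2.INTER_CUBIC),cv2.resize(t[150:240,290:515],(800,320),interpolation=cv2.INTER_CUBIC)])
cv2.imwrite('pics/c1.png',v)
```

```text
top handle [247.53773689 254.13207436] 146 [477.7 348.8 183. ]
[[470.0, 397.0], [498.0, 304.0], [486.0, 301.0], [458.0, 393.0]]
scene handle [406.52247429 236.73595428] 213 [486.3 351.6 183. ]
[[490.0, 304.0], [461.0, 396.0], [482.0, 399.0], [512.0, 308.0]]
top dish [479.87240219 263.62036514] 1031
[[382.0, -276.0], [575.0, -332.0], [558.0, -397.0], [365.0, -340.0]]
scene dish [172.57284164 213.06350708] 563
[[556.0, -391.0], [349.0, -333.0], [388.0, -272.0], [589.0, -333.0]]
top bar ends [array([678., 206.]), array([ 678., -208.])]
scene bar ends [array([681., 204.]), array([ 678., -203.])]
pegends top [array([603., 107.]), array([602.,  -4.]), array([ 601., -115.])] scene [array([608., 112.]), array([605.,  -1.]), array([ 605., -114.])]
```

View pics/c1.png

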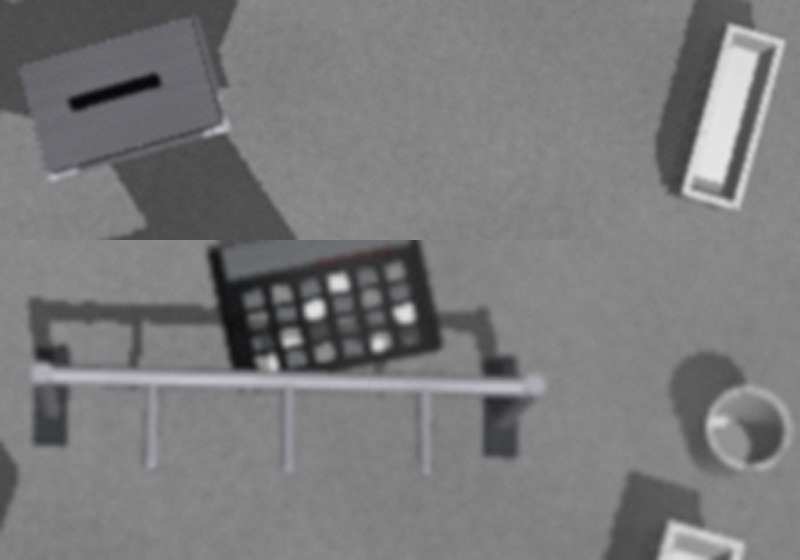

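The crop confirms it: plain steel hood with a black bar (70,103)-(160,80) in crop pixels, a rail with three pegs pointing to the robot, and a white pile of dishes. Hood bar is at about (480,349), yaw 17°; pile at about (471,-335), yaw -16°; rail yaw about 0. Next I move over the hood.

Request:
servo_tool --plan '[[0,[30,-24,30],-6],[0,[60,-50,60],-12],[0,[90,-80,85],-18],[0,[120,-105,85],-25],[0,[155,-135,85],-32],[0,[185,-162,85],-39],[0,[215,-190,85],-46],[0,[245,-217,85],-54],[0,[277,-242,85],-54],[0,[277,-242,85],-54]]'

```text
t: 0.98
ee_pos: [482.9, 345.8, 321.6]
orientation: [1.872, 2.521, -0.0]
ft_force: [-0.3, -0.2, 0.1]
width: 87.6
grasp_force: 0.0
```

```bash
cat >> h.py <<'E'
def state():
    o=ctrl.get_obs(); M=R.from_rotvec(o['orientation']).as_matrix()
    print('t',round(o['t'],2),'tcp',o['ee_pos'].round(1),'ty',np.degrees(np.arctan2(M[1,1],M[0,1])).round(2),'F',o['ft_force'].round(1),'w',round(o['width'],1),'g',round(o['grasp_force'],1),'q6',o['qpos'][5].round(2)); return o
E
python3 - <<'E'
from h import *
state(); shot('wrist','w1.png')
E
```

```text
t 0.98 tcp [482.9 345.8 321.6] ty 16.82 F [-0.3 -0.2  0.1] w 87.6 g 0.0 q6 0.31
```

View pics/w1.png

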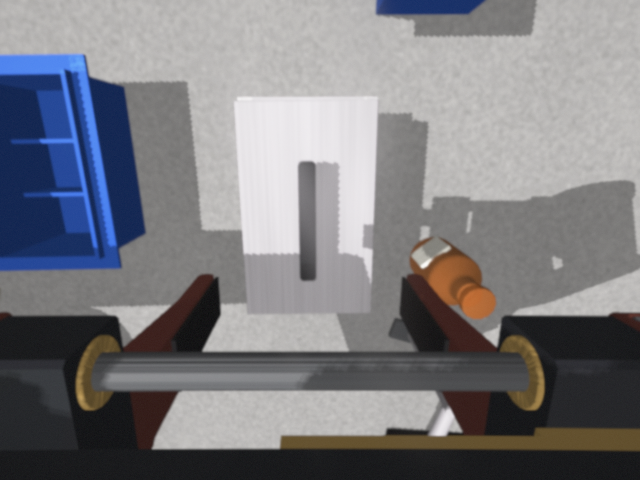

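Wrist view: the hood's black bar runs from (307,162) to (308,280), left edge 299, right edge 316. The bottle is at (455,275) to the side.

Run:
```python
from h import *
c=cam('wrist'); im=cv2.imread('pics/w1.png')
for p in [(307,162),(308,280),(307.5,221)]: print(onz(c,p,183).round(1))
for p in [(235,98),(378,97),(372,313),(248,313)]: print('top corner',onz(c,p,145).round(1))
c=cam('top')
print('counter near edge',[onz(c,p,35)[:2].round() for p in [(364,187),(414,178)]],'bottle',onz(c,(267,195),148).round(), 'beaker',onz(c,(500,203),85).round())
```

```text
[465.2 398.7 183. ]
[494.2 305.  183. ]
[479.1 354.  183. ]
top corner [392.7 429.4 145. ]
top corner [507.4 464.8 145. ]
top corner [569.  275.2 145. ]
top corner [451.8 239.9 145. ]
counter near edge [array([711.,  11.]), array([ 743., -147.])] bottle [657. 303. 148.] beaker [ 658. -404.   85.]
```

Request:
servo_tool --plan '[[0,[-3,6,-40],0.4],[0,[-3,6,-80],0.4],[0,[-3,6,-115],0.4],[0,[-3,6,-140],0.4],[0,[-3,6,-154],0.4],[0,[-3,6,-154],0.4],[1,[-3,6,-154],0.4],[1,[-3,6,-154],0.4],[1,[-3,6,-154],0.4],[1,[-3,6,-154],0.4]]'

```text
t: 1.87
ee_pos: [477.6, 355.7, 169.2]
orientation: [1.858, 2.532, 0.004]
ft_force: [0.4, -0.2, -1.1]
width: 64.4
grasp_force: 0.0
```

Request:
servo_tool --plan '[[1,[0,0,0],0],[1,[0,0,0],0],[1,[0,0,0],0],[1,[0,0,0],0],[1,[0,0,0],0]]'

```text
t: 2.28
ee_pos: [477.0, 355.1, 167.8]
orientation: [1.859, 2.533, 0.0]
ft_force: [0.6, 0.6, 0.9]
width: 31.0
grasp_force: 0.0
```

Request:
servo_tool --plan '[[1,[0,0,0],0],[1,[0,0,0],0],[1,[0,0,0],0],[1,[0,0,0],0],[1,[0,0,0],0],[1,[0,0,0],0]]'

```text
t: 2.78
ee_pos: [477.1, 355.1, 167.6]
orientation: [1.859, 2.533, 0.0]
ft_force: [1.1, -0.1, 0.1]
width: 13.9
grasp_force: 30.0
```

```bash
python3 -c "
from h import *
state()"
```

```text
t 2.78 tcp [477.1 355.1 167.6] ty 17.45 F [ 1.1 -0.1  0.1] w 13.9 g 30.0 q6 0.32
```

Request:
servo_tool --plan '[[1,[0,0,25],0],[1,[0,0,60],0],[1,[-8,-33,70],0],[1,[-17,-70,70],-4],[1,[-26,-107,70],-8],[1,[-35,-144,60],-12],[1,[-44,-181,40],-17],[1,[-53,-218,10],-17.4],[1,[-62,-253,-10],-17.4],[1,[-70,-285,-30],-17.4]]'

```text
t: 3.62
ee_pos: [406.7, 72.5, 139.2]
orientation: [-2.22, -2.223, 0.0]
ft_force: [0.7, -0.4, -4.3]
width: 13.7
grasp_force: 30.0
```

Request:
servo_tool --plan '[[1,[-7,-30,-20],0],[1,[-7,-30,-45],0],[1,[-7,-30,-60],0],[1,[-7,-30,-66],0],[1,[-7,-30,-67],0],[1,[-7,-30,-67],0]]'

```text
t: 4.12
ee_pos: [401.0, 44.1, 73.1]
orientation: [-2.22, -2.223, 0.001]
ft_force: [0.1, -0.2, -4.0]
width: 13.7
grasp_force: 30.0
```

Request:
servo_tool --plan '[[1,[0,0,-4],0],[1,[0,0,-4],0],[0,[0,0,-4],0],[0,[0,0,-4],0],[0,[0,0,-4],0],[0,[0,0,-4],0],[0,[0,0,-4],0],[0,[0,0,-4],0],[0,[0,0,30],0],[0,[0,0,70],0]]'

```text
t: 4.95
ee_pos: [398.5, 43.7, 141.5]
orientation: [-2.217, -2.218, 0.01]
ft_force: [0.7, -0.2, 0.3]
width: 63.9
grasp_force: 0.0
```

Run:
```python
from h import *
state(); c,im=shot('top','t2.png'); cv2.imwrite('pics/t2c.png',cv2.resize(im[140:400,190:510],(800,650-50),interpolation=cv2.INTER_CUBIC))
```

```text
t 4.95 tcp [398.5  43.7 141.5] ty 0.04 F [ 0.7 -0.2  0.3] w 63.9 g 0.0 q6 0.08
```

View pics/t2c.png

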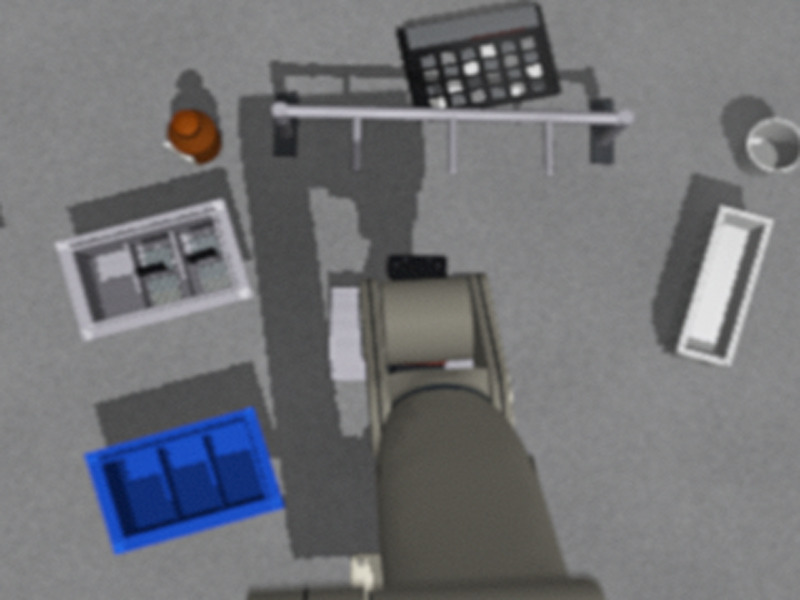

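Picture: two racks, in the middle and right-hand compartments; black grips at crop (152,270) and (203,255). The left compartment is empty. The hood is down under the arm, and the pile is at crop (728,285). I'll use pegs 1 and 3. First I fetch dish 4.

Request:
servo_tool --plan '[[0,[5,-20,35],7],[0,[12,-50,60],14],[0,[19,-88,75],21],[0,[26,-126,90],28],[0,[33,-164,105],35],[0,[40,-202,120],42],[0,[47,-240,135],49],[0,[54,-278,150],56],[0,[61,-316,160],63],[0,[68,-354,160],70]]'

```text
t: 5.83
ee_pos: [465.7, -292.2, 302.6]
orientation: [0.626, 3.076, -0.001]
ft_force: [-0.2, 0.2, 0.1]
width: 87.9
grasp_force: 0.0
```

Request:
servo_tool --plan '[[0,[3,-22,0],4],[0,[3,-22,0],4],[0,[3,-22,0],4]]'

```text
t: 6.08
ee_pos: [467.8, -312.7, 300.0]
orientation: [-0.533, -3.095, -0.001]
ft_force: [-0.2, -0.3, -0.3]
width: 87.7
grasp_force: 0.0
```

Run:
```python
from h import *
state(); shot('wrist','w2.png')
```

```text
t 6.08 tcp [ 467.8 -312.7  300. ] ty 70.44 F [-0.2 -0.3 -0.3] w 87.7 g 0.0 q6 -1.84
```

View pics/w2.png

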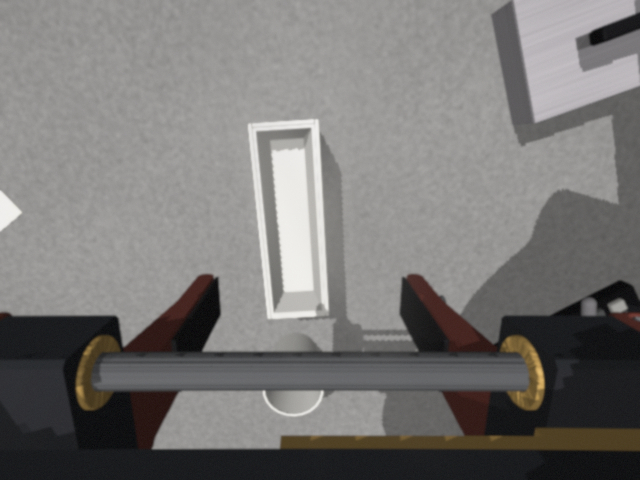

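Wrist view: the top rim's corners are (248,124), (319,120), (328,315) and (268,319). The beaker is beyond its far end at (292,390).

Run:
```python
from h import *
c=cam('wrist')
P=np.array([onz(c,p,98)[:2] for p in [(248,124),(319,120),(328,315),(268,319)]]); print(P.round(1))
n=(P[0]+P[1])/2; f=(P[2]+P[3])/2; d=f-n; print('ctr',(n+f)/2,'len',np.linalg.norm(d),'yaw',np.degrees(np.arctan2(d[1],d[0])),'wid',np.linalg.norm(P[1]-P[0]),np.linalg.norm(P[2]-P[3]))
```

```text
[[ 365.6 -335.8]
 [ 384.1 -272.8]
 [ 574.  -328.4]
 [ 556.9 -390.4]]
ctr [ 470.16616443 -331.85102754] len 198.39407188137628 yaw -16.137652144625356 wid 65.6274512039091 64.27361357842472
```

Request:
servo_tool --plan '[[0,[-20,-4,-40],3.5],[0,[-41,-7,-80],3.5],[0,[-41,-7,-120],3.5],[0,[-41,-7,-160],3.5],[0,[-41,-7,-170],3.5],[0,[-41,-7,-170],3.5],[0,[-41,-7,-170],3.5]]'

```text
t: 6.72
ee_pos: [427.0, -317.5, 130.4]
orientation: [-0.432, -3.11, -0.002]
ft_force: [-0.1, 0.1, 1.6]
width: 87.8
grasp_force: 0.0
```

```bash
python3 -c "
from h import *
state()"
```

```text
t 6.72 tcp [ 427.  -317.5  130.4] ty 74.17 F [-0.1  0.1  1.6] w 87.8 g 0.0 q6 -1.96
```

Good. I go down 32 and close; the fingers move about 40 mm/s.

Request:
servo_tool --plan '[[0,[0,-2,-20],0],[0,[0,-2,-32],0],[0,[0,-2,-32],0],[0.5,[0,-2,-32],0],[0.5,[0,-2,-32],0],[0.5,[0,-2,-32],0],[0.5,[0,-2,-32],0],[0.5,[0,-2,-32],0],[0.5,[0,-2,-32],0],[0.5,[0,-2,-32],0]]'

```text
t: 7.55
ee_pos: [427.7, -321.3, 99.6]
orientation: [0.434, 3.11, -0.001]
ft_force: [-0.3, 0.7, 6.4]
width: 66.0
grasp_force: 30.0
```

Request:
servo_tool --plan '[[0.5,[0,0,0],0],[0.5,[0,0,0],0],[0.5,[0,0,0],0],[0.5,[0,0,10],0],[0.5,[0,0,40],0],[0.5,[0,0,70],0],[0.5,[0,0,80],0],[0.5,[0,0,80],0]]'

```text
t: 8.22
ee_pos: [428.6, -322.1, 181.6]
orientation: [0.433, 3.107, -0.005]
ft_force: [0.4, -0.8, -1.7]
width: 65.9
grasp_force: 30.0
```

Run:
```python
from h import *
state(); shot('wrist','w3.png')
```

```text
t 8.22 tcp [ 428.6 -322.1  181.6] ty 74.14 F [ 0.4 -0.8 -1.7] w 65.9 g 30.0 q6 -1.96
```

View pics/w3.png

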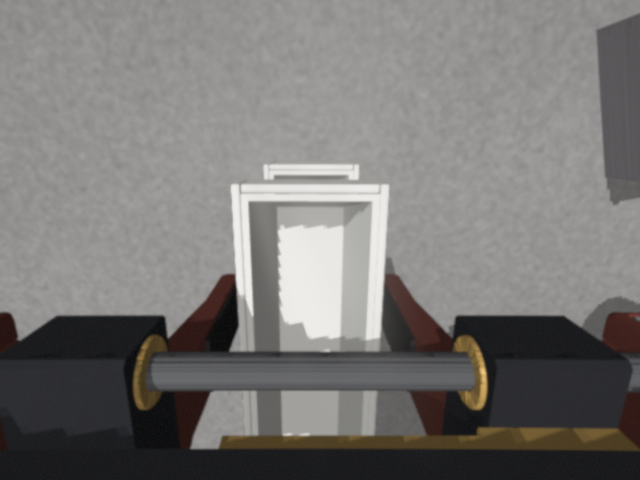

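One dish is in the grip and three stay nested. Carry it to peg 3.

Request:
servo_tool --plan '[[0.5,[0,30,0],4],[0.5,[0,65,0],8],[0.5,[0,100,-10],12],[0.5,[0,135,-40],16],[0.5,[1,170,-75],16],[0.5,[1,200,-105],16],[0.5,[1,209,-115],16],[0.5,[1,209,-115],16]]'

```text
t: 8.93
ee_pos: [423.6, -108.2, 59.2]
orientation: [0.008, -3.131, -0.005]
ft_force: [-0.7, 0.3, -0.4]
width: 65.8
grasp_force: 30.0
```

Run:
```python
from h import *
state(); c,im=shot('top','t3.png')
im=cv2.resize(im[150:320,280:450],(600,600),interpolation=cv2.INTER_CUBIC); cv2.imwrite('pics/t3c.png',im)
```

```text
t 8.93 tcp [ 423.6 -108.2   59.2] ty 90.31 F [-0.7  0.3 -0.4] w 65.8 g 30.0 q6 -1.85
```

View pics/t3c.png

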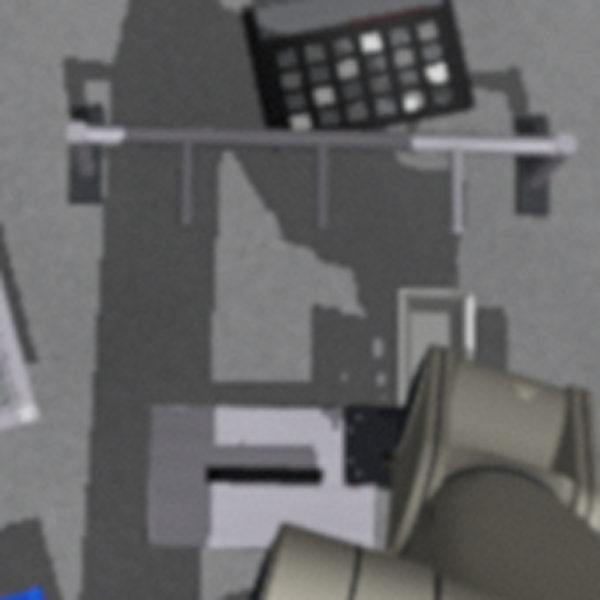

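Dish 4's front edge is at crop (397..475,291), so pixels (392.5..414.6,232.5). The peg ends are at crop (187,222), (322,227) and (459,233).

Run:
```python
from h import *
state()
c=cam('top'); f=170/600
for p in [(397,291),(475,291),(436,291)]: print('front',onz(c,(280+p[0]*f,150+p[1]*f),57).round(1))
for p in [(187,222),(322,227),(459,233)]: print('pegend',onz(c,(280+p[0]*f,150+p[1]*f),168).round(1))
for p in [(187,140),(322,144),(458,150),]: print('pegroot',onz(c,(280+p[0]*f,150+p[1]*f),157).round(1))
for n in ['t2','t3']:
    g=cv2.cvtColor(cv2.imread(f'pics/{n}.png'),cv2.COLOR_BGR2GRAY)
```

```text
t 8.98 tcp [ 425.2 -109.8   60.9] ty 90.31 F [ 0.5 -0.  -1.2] w 65.5 g 30.0 q6 -1.86
front [564.7 -77.4  57. ]
front [ 565.9 -145.7   57. ]
front [ 565.3 -111.6   57. ]
pegend [603.3 107.5 168. ]
pegend [601.1  -3.1 168. ]
pegend [ 598.2 -115.4  168. ]
pegroot [674.1 108.7 157. ]
pegroot [672.7  -3.3 157. ]
pegroot [ 669.7 -116.1  157. ]
```

Request:
servo_tool --plan '[[0.5,[30,-4,0],-0.5],[0.5,[65,-4,0],-0.5],[0.5,[100,-4,0],-0.5],[0.5,[118,-4,-6],-0.5],[0.5,[123,-4,-14],-0.5],[0.5,[123,-4,-20],-0.5],[0.5,[123,-4,-22],-0.5],[0.5,[123,-4,-22],-0.5]]'

```text
t: 9.65
ee_pos: [548.8, -116.2, 40.7]
orientation: [-0.011, -3.138, -0.001]
ft_force: [-0.9, -0.2, -1.7]
width: 65.4
grasp_force: 30.0
```

```bash
python3 -c "
from h import *
state()"
```

```text
t 9.65 tcp [ 548.8 -116.2   40.7] ty 89.6 F [-0.9 -0.2 -1.7] w 65.4 g 30.0 q6 -1.79
```

Not yet touching; I lower 3 more, then open and back off upward.

Request:
servo_tool --plan '[[0.5,[0,2,-2],0],[0.5,[0,2,-3],0],[0.5,[0,2,-3],0],[0.15,[0,2,-3],0],[0.15,[0,2,-3],0],[0.15,[0,2,-3],0],[0.15,[0,2,-3],0],[0.15,[-2,2,15],0],[0.15,[-10,2,45],0],[0.15,[-40,2,80],0]]'

```text
t: 10.48
ee_pos: [516.3, -114.1, 118.7]
orientation: [0.009, 3.14, -0.0]
ft_force: [1.3, -0.8, 1.3]
width: 74.9
grasp_force: 0.0
```

```bash
python3 -c "
from h import *
state();c,im=shot('wrist','w4.png')"
```

```text
t 10.48 tcp [ 516.3 -114.1  118.7] ty 89.68 F [ 1.3 -0.8  1.3] w 74.9 g 0.0 q6 -1.81
```

View pics/w4.png

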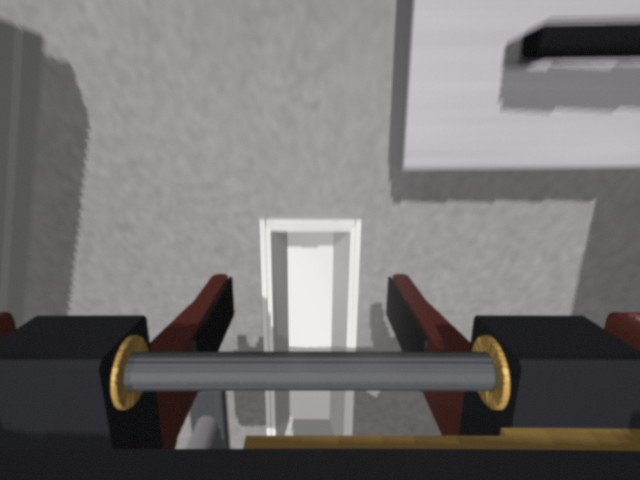

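Dish 4 stands at peg 3, its near rim from (260,220) to (361,220). Next is dish 3.

Request:
servo_tool --plan '[[0,[-12,-25,30],-4],[0,[-20,-55,55],-8],[0,[-28,-85,80],-12],[0,[-36,-115,105],-16],[0,[-42,-145,125],-16],[0,[-46,-175,145],-16],[0,[-48,-199,162],-16],[0,[-48,-199,162],-16],[0,[-48,-199,162],-16]]'

```text
t: 11.28
ee_pos: [466.1, -313.9, 280.8]
orientation: [0.45, 3.108, -0.001]
ft_force: [-0.7, 0.9, 0.1]
width: 87.5
grasp_force: 0.0
```

```bash
cat >> h.py <<'E'
def dishtop(c,im,z,box,thr):
    x0,y0,x1,y1=box; g=cv2.cvtColor(im,cv2.COLOR_BGR2GRAY)[y0:y1,x0:x1]
    m=(g>thr).astype(np.uint8); n,l,st,_=cv2.connectedComponentsWithStats(m); k=1+np.argmax(st[1:,4])
    ct=max(cv2.findContours((l==k).astype(np.uint8),cv2.RETR_EXTERNAL,cv2.CHAIN_APPROX_NONE)[0],key=cv2.contourArea)
    W=np.array([onz(c,p[0]+[x0,y0],z)[:2] for p in ct],np.float32)
    r=cv2.minAreaRect(W); b=cv2.boxPoints(r); e=[b[1]-b[0],b[2]-b[1]]; d=max(e,key=np.linalg.norm)
    print('px',st[k],'ctr',np.round(r[0],1),'size',np.round(r[1],1),'yaw',np.degrees(np.arctan(d[1]/d[0])).round(2))
E
python3 - <<'E'
from h import *
state(); c,im=shot('wrist','w5.png')
for t in (170,190,205): dishtop(c,im,78,(180,60,420,345),t)
c,im=shot('top','t5.png')
for t in (150,165): dishtop(c,im,78,(450,220,505,305),t)
c=cam('top');
E
```

```text
t 11.28 tcp [ 466.1 -313.9  280.8] ty 73.51 F [-0.7  0.9  0.1] w 87.5 g 0.0 q6 -1.9
px [   74    60    73   198 10381] ctr [ 469.7 -333.6] size [ 67.  200.6] yaw -16.13
px [  96   88   36  144 4538] ctr [ 468.2 -330.4] size [ 32.  145.7] yaw -15.92
px [  97   89   34  142 4352] ctr [ 468.1 -330.4] size [ 30.8 143.5] yaw -16.16
px [  9  41  22  37 438] ctr [ 424.6 -311.8] size [ 51.8 103.4] yaw -13.09
px [  9  42  22  36 401] ctr [ 423.2 -313.4] size [ 51.3 100.1] yaw -15.02
```

Request:
servo_tool --plan '[[0,[-20,-4,-40],0.4],[0,[-40,-7,-80],0.4],[0,[-40,-7,-120],0.4],[0,[-40,-7,-155],0.4],[0,[-40,-7,-180],0.4],[0,[-40,-7,-195],0.4],[0,[-40,-7,-202],0.4],[0,[-40,-7,-202],0.4],[0,[-40,-7,-202],0.4]]'

```text
t: 12.13
ee_pos: [426.2, -319.1, 78.2]
orientation: [-0.434, -3.111, -0.001]
ft_force: [-0.5, -0.5, 1.1]
width: 88.1
grasp_force: 0.0
```

Request:
servo_tool --plan '[[0.5,[0,0,0],0],[0.5,[0,0,0],0],[0.5,[0,0,0],0],[0.5,[0,0,0],0],[0.5,[0,0,0],0],[0.5,[0,0,0],0],[0.5,[0,0,0],0],[0.5,[0,0,0],0],[0.5,[0,0,0],0]]'

```text
t: 12.88
ee_pos: [426.6, -320.4, 79.3]
orientation: [0.436, 3.11, -0.001]
ft_force: [-0.6, 1.0, 6.0]
width: 65.8
grasp_force: 30.0
```

Request:
servo_tool --plan '[[0.5,[0,0,15],0],[0.5,[0,0,50],0],[0.5,[0,0,85],0],[0.5,[0,20,105],0],[0.5,[0,58,105],4],[0.5,[0,96,105],8],[0.5,[0,134,105],12],[0.5,[0,172,105],15.5],[0.5,[0,210,105],15.5],[0.5,[0,248,105],15.5]]'

```text
t: 13.72
ee_pos: [425.5, -70.4, 183.5]
orientation: [0.013, 3.141, -0.0]
ft_force: [0.9, 0.5, -1.5]
width: 65.7
grasp_force: 30.0
```

```bash
python3 -c "
from h import *
state(); c,im=shot('wrist','w6.png')"
```

```text
t 13.72 tcp [425.5 -70.4 183.5] ty 89.52 F [ 0.9  0.5 -1.5] w 65.7 g 30.0 q6 -1.75
```

Request:
servo_tool --plan '[[0.5,[0,38,0],0],[0.5,[0,76,0],0],[0.5,[0,114,0],0],[0.5,[0,152,0],0],[0.5,[0,185,0],0],[0.5,[2,205,-10],0],[0.5,[2,207,-40],0],[0.5,[2,207,-70],0],[0.5,[2,207,-73],0],[0.5,[2,207,-73],0]]'

```text
t: 14.6
ee_pos: [426.6, 134.6, 109.2]
orientation: [-0.012, -3.137, 0.002]
ft_force: [0.5, 0.1, -0.4]
width: 65.6
grasp_force: 30.0
```

Run:
```python
from h import *
state(); c,im=shot('top','t6.png')
g=cv2.cvtColor(im,cv2.COLOR_BGR2GRAY)
print(g[224:244:1,310:345:3])
```

```text
t 14.6 tcp [426.6 134.6 109.2] ty 89.54 F [ 0.5  0.1 -0.4] w 65.6 g 30.0 q6 -1.28
[[ 74  74  74  73  77  75  74  76 131 126 117 130]
 [ 74  76  78  78  80  77  79  80 135 119  96 121]
 [ 76  81 105 109 109 101 103 103 142 112  81  93]
 [ 73  86 135 144 142 138 134 133 154  98  74  76]
 [ 74  86 142 137 137 135 124 128 144  86  76  74]
 [ 74  88 133 104 106 104 101 111 134  82  76  75]
 [ 72  87 126  89  84  87  89 103 144  76  74  76]
 [ 73  93 124  89  88  86  85  94 165  80  77  74]
 [ 74  97 123  99  96  95  91  86 179  82  78  75]
 [ 75 101 124 112 121 118 114  89 182  87  78  72]
 [ 80 101 126 124 140 139 140  94 186  88  77  73]
 [ 95  96 125 128 147 148 147  97 185  87  75  74]
 [113  96 124 125 147 146 148  94 188  86  78  73]
 [117  96 125 125 146 146 147  94 188  87  76  74]
 [113  98 121 125 144 144 147  94 185  87  77  74]
 [ 95  94 116 126 145 146 147  92 178  85  78  73]
 [ 80  92 112 127 146 147 146  94 177  85  74  72]
 [ 76  93 117 129 146 146 147  95 180  85  79  76]
 [ 75  93 118 130 146 147 147  94 181  83  77  75]
 [ 85  93 121 131 146 145 147  92 180  76  74  74]]
```

Request:
servo_tool --plan '[[0.5,[35,-6,0],0],[0.5,[70,-14,0],0],[0.5,[105,-25,0],0],[0.5,[120,-25,-20],0],[0.5,[122,-25,-45],0],[0.5,[122,-25,-62],0],[0.5,[122,-25,-70],0],[0.5,[122,-25,-72],0],[0.5,[122,-25,-72],0]]'

```text
t: 15.4
ee_pos: [550.7, 109.6, 39.8]
orientation: [0.014, 3.141, 0.0]
ft_force: [0.5, -0.4, -1.0]
width: 65.7
grasp_force: 30.0
```

Run:
```python
from h import *
state(); c=cam('top'); print(onz(c,(325,226.2),107).round(1))
```

```text
t 15.4 tcp [550.7 109.6  39.8] ty 89.51 F [ 0.5 -0.4 -1. ] w 65.7 g 30.0 q6 -1.39
[573.1 130.6 107. ]
```

Request:
servo_tool --plan '[[0.5,[0,0,-2],0],[0.5,[0,0,-3],0],[0.5,[0,0,-3],0],[0.15,[0,0,-3],0],[0.15,[0,0,-3],0],[0.15,[0,0,-3],0],[0.15,[0,0,-3],0],[0.15,[-2,0,15],0],[0.15,[-10,0,45],0],[0,[-30,10,80],-5]]'

```text
t: 16.23
ee_pos: [520.7, 119.1, 118.0]
orientation: [-0.151, -3.137, 0.001]
ft_force: [0.8, 0.3, 0.3]
width: 78.6
grasp_force: 0.0
```

Request:
servo_tool --plan '[[0,[-10,20,30],-7],[0,[-15,50,60],-14],[0,[-20,80,90],-21],[0,[-25,110,115],-28],[0,[-30,140,135],-35],[0,[-35,165,155],-42],[0,[-38,185,165],-49],[0,[-38,190,170],-56],[0,[-38,190,170],-63],[0,[-38,190,170],-67]]'

```text
t: 17.07
ee_pos: [482.0, 310.9, 288.8]
orientation: [1.863, 2.529, 0.001]
ft_force: [-0.0, 0.1, -0.6]
width: 87.9
grasp_force: 0.0
```

Run:
```python
from h import *
state(); shot('top','t7.png'); shot('wrist','w7.png')
```

```text
t 17.07 tcp [482.  310.9 288.8] ty 17.26 F [-0.   0.1 -0.6] w 87.9 g 0.0 q6 0.25
```

View pics/w7.png

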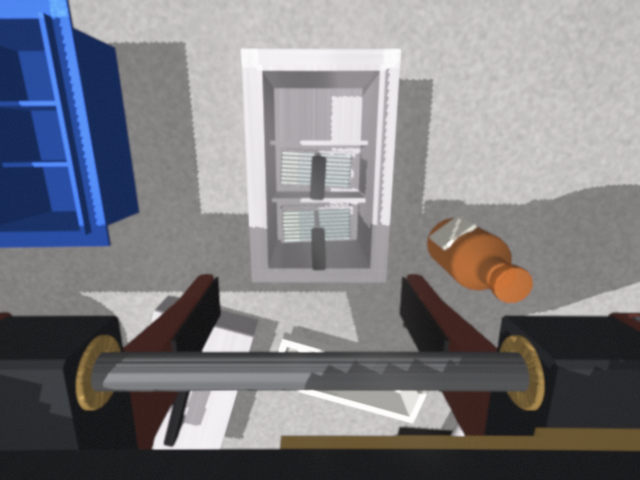

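Two racks: black grips at (319,176) in the middle compartment and (318,249) in the end one. The bottle is at (470,260), clear of both.

Run:
```python
from h import *
c=cam('wrist'); g=cv2.cvtColor(cv2.imread('pics/w7.png'),cv2.COLOR_BGR2GRAY)
m=(g<75).astype(np.uint8); n,l,st,ce=cv2.connectedComponentsWithStats(m[140:280,295:345])
for k in range(1,n):
    if st[k,4]>150:
        p=ce[k]+[295,140]; print(st[k]+[295,140,0,0,0],p.round(1),onz(c,p,135).round(1))
Rb=R.from_euler('z',17.3,degrees=True).as_matrix()
print([(np.array([480,352,0])+Rb@[0,y,0]).round(1) for y in (-59,0)])
for p in [(241,50),(401,50),(387,281),(252,282)]: print('rim/flange',onz(c,p,100).round(1))
```

```text
[array([497.5, 295.7,   0. ]), array([480., 352.,   0.])]
rim/flange [382.3 432.  100. ]
rim/flange [510.7 472.5 100. ]
rim/flange [573.7 274.1 100. ]
rim/flange [445.5 232.4 100. ]
```

Run:
```python
from h import *
c=cam('wrist'); g=cv2.cvtColor(cv2.imread('pics/w7.png'),cv2.COLOR_BGR2GRAY)
print(g[176,300:340],g[250,300:340]); print(g[145:205:3,319],g[220:276:3,318])
for p in [(319,176),(318.5,249)]: print(onz(c,p,135).round(1), onz(c,p,126).round(1))
```

```text
[186 187 187 186 187 189 189 189 192 185 163 128 102  94  93  92  91  90
  90  87  90  89  89  91 108 147 180 197 203 203 200 199 198 198 199 197
 198 198 197 196] [111 112 113 114 114 114 114 115 117 116 109 100  90  85  86  86  86  89
  88  89  90  89  89  91  96 104 114 121 120 121 121 121 121 122 120 121
 121 120 120 120]
[201 168 183 124  76  80  80  83  86  87  91  90  94  95  96  96  99  99
 136 189] [141 136 136  94  93  94  93  90  91  91  88  88  84  84  82  79  80 150
 162]
[475.3 355.  135. ] [475.8 354.3 126. ]
[494.3 295.  135. ] [495.3 292.5 126. ]
```

Request:
servo_tool --plan '[[0.55,[5,-8,-30],0.2],[0.55,[11.5,-15.5,-60],0.2],[0.55,[11.5,-15.5,-85],0.2],[0.55,[11.5,-15.5,-110],0.2],[0.55,[11.5,-15.5,-115],0.2],[0.55,[11.5,-15.5,-115],0.2],[0.55,[11.5,-15.5,-115],0.2],[0.55,[11.5,-15.5,-115],0.2],[0.55,[11.5,-15.5,-115],0.2]]'

```text
t: 17.92
ee_pos: [494.5, 295.1, 175.0]
orientation: [1.851, 2.537, 0.004]
ft_force: [0.2, -0.6, 1.0]
width: 39.8
grasp_force: 0.0
```

Run:
```python
from h import *
state()
c,im=shot('wrist','w8.png')
for p in [(494,295,135)]: print(proj(c,p).round())
```

```text
t 17.92 tcp [494.5 295.1 175. ] ty 17.77 F [ 0.2 -0.6  1. ] w 39.8 g 0.0 q6 0.21
[309. 276.]
```

Request:
servo_tool --plan '[[0.55,[-0.5,0,-20],0],[0.55,[-0.5,0,-40],0],[0.55,[-0.5,0,-49],0],[0.55,[-0.5,0,-49],0],[1,[-0.5,0,-49],0],[1,[-0.5,0,-49],0],[1,[-0.5,0,-49],0],[1,[-0.5,0,-49],0],[1,[-0.5,0,-49],0],[1,[-0.5,0,-49],0]]'

```text
t: 18.8
ee_pos: [493.7, 294.8, 125.0]
orientation: [1.852, 2.537, 0.002]
ft_force: [-0.2, -0.4, 2.5]
width: 11.8
grasp_force: 30.0
```

Request:
servo_tool --plan '[[1,[0,0,0],0],[1,[0,0,0],0],[1,[0,0,0],0],[1,[0,0,0],0],[1,[0,0,0],0],[1,[0,0,0],0]]'

```text
t: 19.3
ee_pos: [493.8, 294.9, 125.0]
orientation: [1.852, 2.537, 0.002]
ft_force: [1.0, -0.3, 5.6]
width: 11.8
grasp_force: 30.0
```

Request:
servo_tool --plan '[[1,[0,0,15],0],[1,[0,0,45],0],[1,[0,0,80],0],[1,[0,0,115],0],[1,[0,0,140],0],[1,[4,-15,155],-3],[1,[8,-45,160],-7],[1,[14,-80,160],-11],[1,[20,-115,160],-15],[1,[26,-150,160],-17.7]]'

```text
t: 20.13
ee_pos: [518.4, 143.1, 283.9]
orientation: [-2.223, -2.219, 0.002]
ft_force: [0.1, -0.0, -1.9]
width: 11.8
grasp_force: 30.0
```

Request:
servo_tool --plan '[[1,[3,-36,0],0],[1,[6,-72,0],0],[1,[9,-108,0],0],[1,[12,-144,0],0],[1,[15,-180,0],0],[1,[18,-215,0],0],[1,[20,-245,-15],0],[1,[20,-260,-40],0],[1,[20,-260,-65],0],[1,[20,-260,-80],0]]'

```text
t: 20.97
ee_pos: [537.2, -116.4, 201.4]
orientation: [-2.221, -2.217, 0.003]
ft_force: [-0.4, 0.7, -0.7]
width: 11.6
grasp_force: 30.0
```

Run:
```python
from h import *
o=state(); c,im=shot('wrist','w9.png'); cs,s=shot('scene','s9.png')
v=cv2.resize(s[200:330,170:330],(640,520),interpolation=cv2.INTER_CUBIC); cv2.imwrite('pics/v9.png',v)
```

```text
t 20.97 tcp [ 537.2 -116.4  201.4] ty -0.1 F [-0.4  0.7 -0.7] w 11.6 g 30.0 q6 -0.23
```

View pics/v9.png

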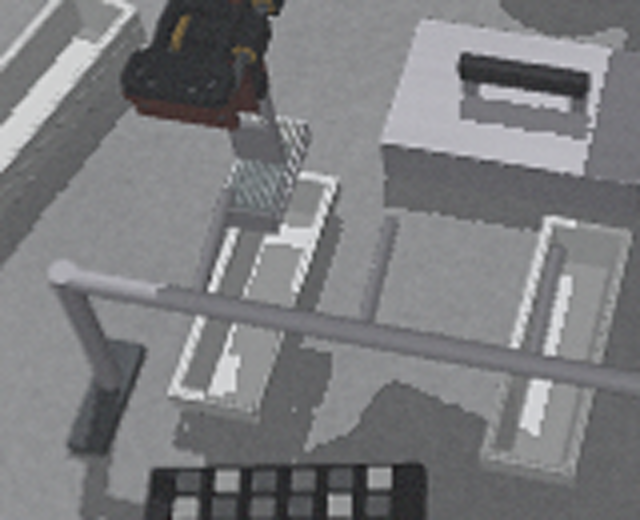

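The rack is in the gripper in front of peg 3 (plate at crop (258,140), peg tip at crop (222,190)). Dishes stand under pegs 3 and 1, and the hood is at crop (510,100). I check the plate against its expected pixels.

Run:
```python
from h import *
cs=cam('scene')
P=lambda p:((proj(cs,p)-[170,200])*4).round(0)
x,y,z=537.2,-116.4,81.4
print('plate edges at z+110', P((x,y-18,z+110)),P((x,y+18,z+110)),'z+60',P((x,y-18,z+60)),P((x,y+18,z+60)))
for s in (-1,1): print('basket top far edge (+x)',P((x+42,y+s*20,z+32)),'bottom',P((x+42,y+s*20,z)), 'near edge',P((x-42,y+s*20,z+32)))
for n,xx,yy in (('peg1',601,110),('peg2',600,-2),('peg3',599,-115)): print(n,P((xx,yy,166)),P((xx+70,yy,151)))
g=cv2.cvtColor(cv2.imread('pics/v9.png'),cv2.COLOR_BGR2GRAY)
print('row135',g[135,222:300:3]); print('row205',g[205,200:320:4])
```

```text
plate edges at z+110 [216.  85.] [267.  93.] z+60 [228. 128.] [278. 136.]
basket top far edge (+x) [214. 199.] bottom [221. 224.] near edge [250. 103.]
basket top far edge (+x) [269. 209.] bottom [275. 234.] near edge [303. 112.]
peg1 [552. 245.] [529. 349.]
peg2 [385. 215.] [359. 317.]
peg3 [222. 186.] [193. 286.]
row135 [150 155 134 107  97 100 100  98  98  99  97  95  96  96  97  97  95  95
  82  93 135 186 141 133 173 136]
row205 [145 140 142 144 131 124 115 100  93 104 108 100 106 117 103 123 122 116
 119 104 125 119 124 134 131 131 131 132 129 135]
```

The plate matches to within 1–2 mm; the peg is about 2 mm to +y. I slide it on.

Request:
servo_tool --plan '[[1,[15,2,0],0],[1,[35,2,0],0],[1,[50,2,0],0],[1,[62,2,0],0],[1,[72,2,-2],0],[1,[82,2,-4],0],[1,[90,2,-6],0],[1,[94,2,-6],0],[1,[94,2,-6],0]]'

```text
t: 21.82
ee_pos: [633.6, -113.4, 198.1]
orientation: [-2.22, -2.222, 0.0]
ft_force: [-0.5, -0.4, -1.3]
width: 11.9
grasp_force: 30.0
```

Request:
servo_tool --plan '[[1,[0,0,-3],0],[1,[0,0,-5],0],[1,[0,0,-6],0],[1,[0,0,-7],0],[1,[0,0,-7],0]]'

```text
t: 22.23
ee_pos: [633.1, -113.0, 192.3]
orientation: [-2.221, -2.222, -0.002]
ft_force: [-1.1, 3.6, 5.1]
width: 11.7
grasp_force: 30.0
```

```bash
python3 -c "
from h import *
state()"
```

```text
t 22.23 tcp [ 633.1 -113.   192.3] ty 0.02 F [-1.1  3.6  5.1] w 11.7 g 30.0 q6 -0.2
```

Request:
servo_tool --plan '[[1,[0,2,0],0],[1,[0,3,-1],0],[1,[0,3,-2],0],[1,[0,3,-2],0]]'

```text
t: 22.57
ee_pos: [633.1, -110.1, 189.5]
orientation: [-2.221, -2.222, -0.001]
ft_force: [-0.6, 2.8, 3.6]
width: 11.8
grasp_force: 30.0
```

```bash
python3 -c "
from h import *
state()"
```

```text
t 22.57 tcp [ 633.1 -110.1  189.5] ty 0.04 F [-0.6  2.8  3.6] w 11.8 g 30.0 q6 -0.19
```

Request:
servo_tool --plan '[[1,[0,1,0],0],[1,[0,2,-0.5],0],[1,[0,2,-1],0],[1,[0,2,-1],0]]'

```text
t: 22.9
ee_pos: [633.2, -108.7, 188.5]
orientation: [2.22, 2.222, -0.0]
ft_force: [-0.9, 0.1, 4.6]
width: 11.6
grasp_force: 30.0
```

```bash
python3 -c "
from h import *
state()"
```

```text
t 22.9 tcp [ 633.2 -108.7  188.5] ty 0.04 F [-0.9  0.1  4.6] w 11.6 g 30.0 q6 -0.19
```

Request:
servo_tool --plan '[[0.6,[0,0,0],0],[0.6,[0,0,0],0],[0.6,[0,0,0],0],[0.6,[0,0,0],0],[0.6,[0,0,0],0],[0.6,[0,0,10],0],[0.6,[0,0,35],0],[0.6,[0,0,70],0],[0.6,[-10,0,100],0],[0.6,[-30,20,110],0]]'

```text
t: 23.73
ee_pos: [606.5, -90.8, 304.0]
orientation: [2.217, 2.214, 0.007]
ft_force: [-0.0, 1.3, 1.6]
width: 34.8
grasp_force: 0.0
```

Request:
servo_tool --plan '[[0.6,[-15,35,0],2],[0.6,[-30,72,0],4],[0.6,[-45,110,0],6],[0.6,[-60,148,0],8],[0.6,[-75,186,0],10],[0.6,[-85,224,0],12],[0.6,[-95,262,0],14],[0.6,[-105,300,0],16],[0.6,[-115,338,0],17.5],[0.6,[-125,376,0],17.5]]'

```text
t: 24.57
ee_pos: [477.4, 289.4, 299.4]
orientation: [1.855, 2.535, 0.002]
ft_force: [2.0, 1.0, 0.2]
width: 34.6
grasp_force: 0.0
```

Run:
```python
from h import *
state(); c,im=shot('wrist','w10.png'); cs,s=shot('scene','s10.png')
g=cv2.cvtColor(im,cv2.COLOR_BGR2GRAY); print(proj(c,(475,354.6,135)).round(1))
v=np.hstack([cv2.resize(s[190:340,170:330],(480,450),interpolation=cv2.INTER_CUBIC),cv2.resize(im[100:360,220:400],(312,450))]); cv2.imwrite('pics/v10.png',v)
```

```text
t 24.57 tcp [477.4 289.4 299.4] ty 17.62 F [2.  1.  0.2] w 34.6 g 0.0 q6 0.22
[330.8 152.9]
```

View pics/v10.png

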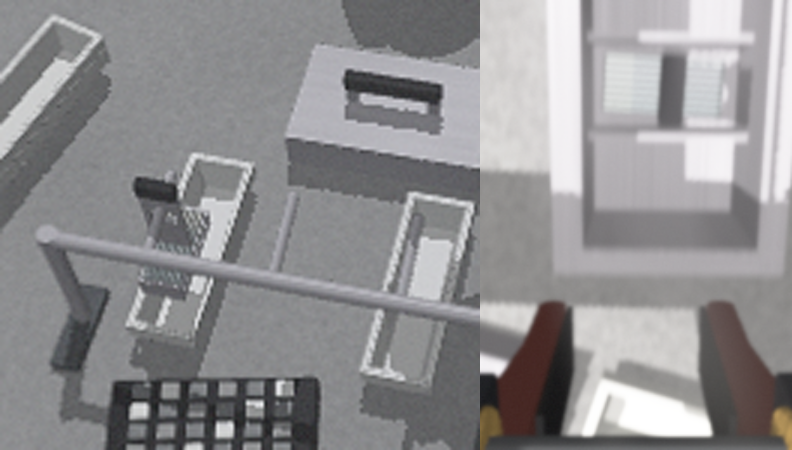

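Rack 1 hangs on peg 3 over its dish. The second rack's grip is at wrist (331,152), as predicted.

Request:
servo_tool --plan '[[0.55,[-1,30,-20],0],[0.55,[-3,60,-50],0],[0.55,[-3,65,-85],0],[0.55,[-3,65,-115],0],[0.55,[-3,65,-130],0],[0.55,[-3,65,-130],0]]'

```text
t: 25.17
ee_pos: [473.4, 350.5, 164.9]
orientation: [-1.856, -2.533, 0.01]
ft_force: [-0.3, -0.1, -0.1]
width: 39.6
grasp_force: 0.0
```

```bash
python3 -c "
from h import *
state()"
```

```text
t 25.17 tcp [473.4 350.5 164.9] ty 17.54 F [-0.3 -0.1 -0.1] w 39.6 g 0.0 q6 0.31
```

Request:
servo_tool --plan '[[0.55,[1,4,-15],0],[0.55,[1,4,-30],0],[0.55,[1,4,-39],0],[0.55,[1,4,-39],0],[0.55,[1,4,-39],0]]'

```text
t: 25.58
ee_pos: [476.6, 356.2, 130.1]
orientation: [1.857, 2.534, 0.001]
ft_force: [0.3, 0.4, 0.4]
width: 39.1
grasp_force: 0.0
```

Request:
servo_tool --plan '[[1,[0,0,0],0],[1,[0,0,0],0],[1,[0,0,0],0],[1,[0,0,0],0],[1,[0,0,0],0],[1,[0,0,0],0],[1,[0,0,0],0],[1,[0,0,0],0],[1,[0,0,0],0]]'

```text
t: 26.33
ee_pos: [476.1, 356.6, 129.6]
orientation: [-1.857, -2.534, -0.0]
ft_force: [-2.3, -1.2, 5.3]
width: 12.2
grasp_force: 30.0
```

Request:
servo_tool --plan '[[1,[0,0,15],0],[1,[0,0,45],0],[1,[0,0,80],0],[1,[0,0,115],0],[1,[0,0,140],0],[1,[6,-20,155],-3],[1,[14,-52,160],-7],[1,[22,-86,160],-11],[1,[30,-120,160],-15],[1,[38,-155,160],-17.6]]'

```text
t: 27.17
ee_pos: [514.1, 200.1, 289.0]
orientation: [2.226, 2.217, -0.0]
ft_force: [-0.1, 0.2, -2.2]
width: 11.6
grasp_force: 30.0
```

Request:
servo_tool --plan '[[1,[8,-30,0],0],[1,[16,-60,-10],0],[1,[24,-80,-30],0],[1,[26,-87,-55],0],[1,[26,-87,-75],0],[1,[26,-87,-82],0],[1,[26,-87,-82],0],[1,[26,-87,-82],0]]'

```text
t: 27.83
ee_pos: [540.2, 114.8, 207.4]
orientation: [-2.222, -2.22, 0.001]
ft_force: [-0.5, 0.6, -1.7]
width: 11.8
grasp_force: 30.0
```

Run:
```python
from h import *
o=state(); cs,s=shot('scene','s11.png'); x,y,z=o['ee_pos']; z-=124.6
v=cv2.resize(s[190:310,250:370],(600,600),interpolation=cv2.INTER_CUBIC); cv2.imwrite('pics/v11.png',v)
P=lambda p:((proj(cs,p)-[250,190])*5).round(0)
print('plate z110', P((x,y-18,z+110)),P((x,y+18,z+110)),'z60',P((x,y-18,z+60)),P((x,y+18,z+60)))
print('peg1 tip',P((602,112,166)),'root',P((672,112,151)))
```

```text
t 27.83 tcp [540.2 114.8 207.4] ty -0.04 F [-0.5  0.6 -1.7] w 11.8 g 30.0 q6 0.19
plate z110 [288. 228.] [356. 239.] z60 [291. 281.] [356. 292.]
peg1 tip [293. 358.] root [265. 489.]
```

View pics/v11.png

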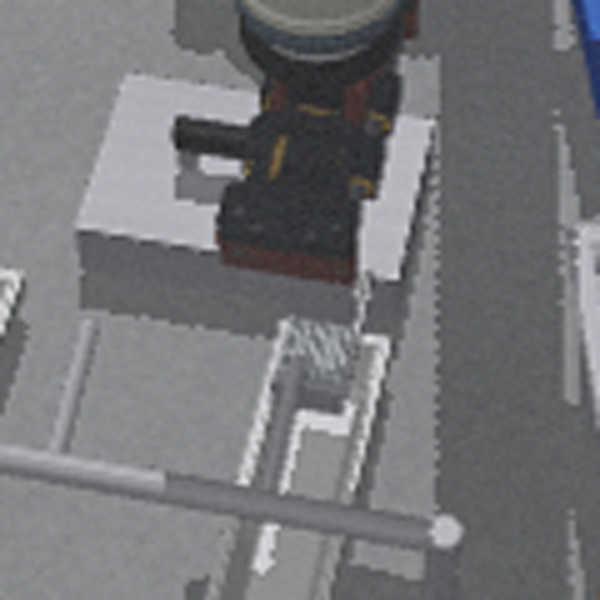

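Peg 1 shows at (290,365)-(268,490), agreeing with y≈112. The basket is at (285..355,350), aligned with it. I slide on, watching the force.

Request:
servo_tool --plan '[[1,[15,0,-2],0],[1,[33,0,-2],0],[1,[47,0,-2],0],[1,[60,0,-2],0],[1,[70,0,-4],0],[1,[80,0,-6],0],[1,[88,0,-8],0],[1,[93,0,-8],0],[1,[93,0,-8],0]]'

```text
t: 28.63
ee_pos: [633.9, 114.6, 199.2]
orientation: [2.223, 2.22, 0.0]
ft_force: [-0.6, -0.0, -1.2]
width: 11.9
grasp_force: 30.0
```

Request:
servo_tool --plan '[[1,[0,0,-2],0],[1,[0,0,-4],0],[1,[0,0,-5],0],[1,[0,0,-6],0],[1,[0,0,-6],0]]'

```text
t: 29.05
ee_pos: [633.3, 115.0, 194.0]
orientation: [2.223, 2.22, 0.002]
ft_force: [-0.5, 3.7, 3.4]
width: 12.0
grasp_force: 30.0
```

```bash
python3 -c "
from h import *
state()"
```

```text
t 29.05 tcp [633.3 115.  194. ] ty -0.06 F [-0.5  3.7  3.4] w 12.0 g 30.0 q6 0.16
```

Request:
servo_tool --plan '[[1,[0,1,0],0],[1,[0,2,-1],0],[1,[0,2,-1],0],[1,[0,2,-1],0]]'

```text
t: 29.38
ee_pos: [633.4, 116.1, 193.1]
orientation: [2.222, 2.22, -0.0]
ft_force: [-1.8, -1.6, 7.1]
width: 11.8
grasp_force: 30.0
```

```bash
python3 -c "
from h import *
state()"
```

```text
t 29.38 tcp [633.4 116.1 193.1] ty -0.05 F [-1.8 -1.6  7.1] w 11.8 g 30.0 q6 0.16
```

Request:
servo_tool --plan '[[0.6,[0,0,0],0],[0.6,[0,0,0],0],[0.6,[0,0,0],0],[0.6,[0,0,0],0],[0.6,[0,0,0],0],[0.6,[0,0,10],0],[0.6,[0,0,35],0],[0.6,[0,0,70],0],[0.6,[-20,0,90],0],[0.6,[-55,-10,100],0]]'

```text
t: 30.22
ee_pos: [581.5, 107.7, 296.4]
orientation: [2.219, 2.218, 0.01]
ft_force: [-1.1, 0.2, 0.5]
width: 34.9
grasp_force: 0.0
```

Request:
servo_tool --plan '[[0.3,[-35,20,0],0],[0.3,[-65,45,0],0],[0.3,[-95,70,0],0],[0.3,[-125,95,0],0],[0.3,[-155,110,0],0],[0.3,[-175,120,0],0],[0.3,[-175,120,0],0]]'

```text
t: 30.8
ee_pos: [399.8, 227.7, 293.0]
orientation: [-2.219, -2.223, 0.001]
ft_force: [-0.3, 0.2, -0.3]
width: 61.1
grasp_force: 0.0
```

Run:
```python
from h import *
state(); c,t=shot('top','t12.png'); cs,s=shot('scene','s12.png')
g=cv2.cvtColor(t,cv2.COLOR_BGR2GRAY)
v=np.vstack([cv2.resize(t[160:340,290:510],(560,458-160),interpolation=cv2.INTER_CUBIC),cv2.resize(s[180:340,130:450],(560,280),interpolation=cv2.INTER_CUBIC)]); cv2.imwrite('pics/v12.png',v)
for th in (165,): dishtop(c,t,58,(450,220,505,305),th)
```

```text
t 30.8 tcp [399.8 227.7 293. ] ty 0.11 F [-0.3  0.2 -0.3] w 61.1 g 0.0 q6 0.49
px [  9  12  36  67 930] ctr [ 469.8 -335.8] size [ 66.3 200.2] yaw -15.73
```

View pics/v12.png

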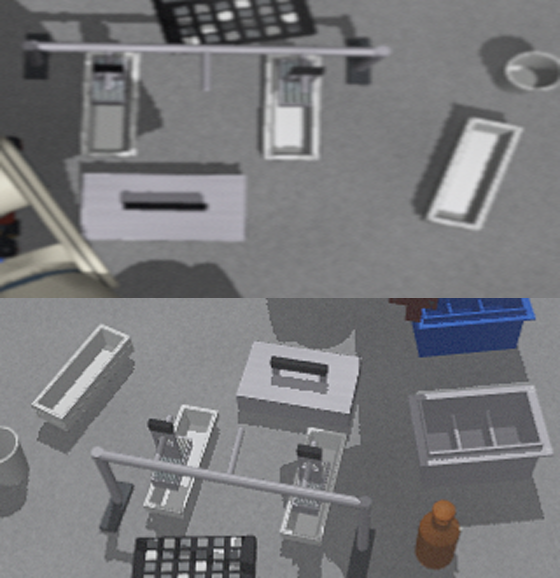

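Both racks hang over dishes, two dishes stay nested and the hood is on the bench with its bar at (165,206) in the upper crop. Now I check the dish offsets and locate the bar.

Run:
```python
from h import *
t=cv2.imread('pics/t12.png'); c=cam('top'); g=cv2.cvtColor(t,cv2.COLOR_BGR2GRAY)
def dark(box,th,z):
    x0,y0,x1,y1=box; m=(g[y0:y1,x0:x1]<th).astype(np.uint8); n,l,st,ce=cv2.connectedComponentsWithStats(m); k=1+np.argmax(st[1:,4])
    ct=max(cv2.findContours((l==k).astype(np.uint8),cv2.RETR_EXTERNAL,cv2.CHAIN_APPROX_NONE)[0],key=len)
    W=np.array([onz(c,p[0]+[x0,y0],z)[:2] for p in ct],np.float32); r=cv2.minAreaRect(W); print(box,st[k],'world',onz(c,ce[k]+[x0,y0],z).round(1),[np.round(a,1) for a in r])
dark((325,195,345,207),45,199); dark((400,196,420,208),45,199); dark((330,272,380,292),40,83)
im=t.copy(); 
dishtop(c,t,38,(318,191,347,258),125); dishtop(c,t,38,(388,191,420,258),135)
f=220/560
for n,(a,b) in {'peg1 dish':((84,155),(137,155)),'peg3 dish':((264,157),(319,158))}.items():
    print(n,[onz(c,(290+p[0]*f,160+p[1]*180/298),38)[:2].round() for p in (a,b)])
```

```text
(325, 195, 345, 207) [ 2  4 11  4 42] world [633.4 111.6 199. ] [array([633.6, 111. ]), array([ 8.7, 28.4]), np.float64(1.0)]
(400, 196, 420, 208) [ 6  6 10  2 15] world [ 631.8 -114.4  199. ] [array([ 631.8, -112.1]), array([ 2.9, 25.6]), np.float64(1.1)]
(330, 272, 380, 292) [ 9 11 31  3 90] world [402.6  39.9  83. ] [array([402.6,  40.4]), array([ 6. , 90.2]), np.float64(1.0)]
px [  9  33  11  26 273] ctr [551.3 109.1] size [78.7 31.2] yaw 0.94
px [  6   6  23  61 766] ctr [ 585.7 -118.6] size [ 69.1 188.7] yaw -0.03
peg1 dish [array([497., 136.]), array([498.,  71.])]
peg3 dish [array([497., -84.]), array([ 496., -151.])]
```

Rack-to-dish offsets are within 8 mm across and 40 mm along. The hood bar is at (402,40), as I left it. Now I fetch the hood.

Request:
servo_tool --plan '[[0.3,[0,-35,-20],0],[0.3,[0,-70,-40],0],[0.3,[0,-105,-65],0],[0.3,[0,-140,-95],0],[0.3,[0,-170,-125],0],[0.3,[0.5,-184,-160],0],[0.3,[0.5,-184,-195],0],[0.3,[0.5,-184,-217],0],[0.3,[0.5,-184,-224],0],[0.3,[0.5,-184,-225],0]]'

```text
t: 31.73
ee_pos: [403.6, 41.7, 66.0]
orientation: [-2.223, -2.217, 0.004]
ft_force: [0.2, -0.5, 0.5]
width: 61.3
grasp_force: 0.0
```

Request:
servo_tool --plan '[[0.3,[0,0,0],0],[1,[0,0,0],0],[1,[0,0,0],0],[1,[0,0,0],0],[1,[0,0,0],0],[1,[0,0,0],0],[1,[0,0,0],0],[1,[0,0,0],0],[1,[0,0,0],0],[1,[0,0,0],0]]'

```text
t: 32.57
ee_pos: [402.6, 42.5, 67.3]
orientation: [-2.222, -2.219, 0.002]
ft_force: [-3.6, 0.5, 6.2]
width: 13.6
grasp_force: 30.0
```

Request:
servo_tool --plan '[[1,[0,0,0],0],[1,[0,0,0],0],[1,[0,0,0],0],[1,[0,0,0],0],[1,[0,0,0],0],[1,[0,0,0],0]]'

```text
t: 33.07
ee_pos: [402.6, 42.5, 67.3]
orientation: [-2.222, -2.219, 0.002]
ft_force: [-3.0, 1.2, 6.0]
width: 13.9
grasp_force: 30.0
```

```bash
python3 -c "
from h import *
state()"
```

```text
t 33.07 tcp [402.6  42.5  67.3] ty -0.05 F [-3.   1.2  6. ] w 13.9 g 30.0 q6 0.08
```

Request:
servo_tool --plan '[[1,[0,0,20],0],[1,[0,0,55],0],[1,[0,0,90],0],[1,[2,15,125],0],[1,[8,45,150],0],[1,[16,80,160],3],[1,[24,115,160],6],[1,[32,150,160],9],[1,[40,185,160],12],[1,[48,220,160],15]]'

```text
t: 33.9
ee_pos: [451.2, 264.1, 226.8]
orientation: [-1.91, -2.494, 0.002]
ft_force: [-0.5, -0.4, -4.0]
width: 13.7
grasp_force: 30.0
```

Request:
servo_tool --plan '[[1,[9,35,0],2],[1,[20,65,0],2.5],[1,[25,85,0],2.5],[1,[27,91.5,0],2.5],[1,[27,91.5,0],2.5],[1,[27,91.5,0],2.5]]'

```text
t: 34.4
ee_pos: [477.8, 353.0, 226.3]
orientation: [-1.858, -2.532, 0.004]
ft_force: [0.7, -0.8, -3.9]
width: 13.7
grasp_force: 30.0
```

```bash
python3 -c "
from h import *
state()"
```

```text
t 34.4 tcp [477.8 353.  226.3] ty 17.46 F [ 0.7 -0.8 -3.9] w 13.7 g 30.0 q6 0.31
```

Lower to about 171 at first and check the force.

Request:
servo_tool --plan '[[1,[-0.3,1,-20],0],[1,[-0.3,1,-35],0],[1,[-0.3,1,-45],0],[1,[-0.3,1,-52],0],[1,[-0.3,1,-56],0],[1,[-0.3,1,-56],0]]'

```text
t: 34.9
ee_pos: [478.1, 354.2, 170.7]
orientation: [-1.86, -2.532, 0.002]
ft_force: [0.7, -0.7, -5.1]
width: 14.0
grasp_force: 30.0
```

```bash
python3 -c "
from h import *
state()"
```

```text
t 34.9 tcp [478.1 354.2 170.7] ty 17.4 F [ 0.7 -0.7 -5.1] w 14.0 g 30.0 q6 0.31
```

Still hanging free with the lower rim well below the bath rim, so it is inside. I finish lowering and release.

Request:
servo_tool --plan '[[1,[0,0,-2],0],[1,[0,0,-4],0],[1,[0,0,-4],0],[0.3,[0,0,-4],0],[0.3,[0,0,-4],0],[0.3,[0,0,-4],0],[0.3,[0,0,-4],0],[0.3,[0,0,-4],0],[0.3,[0,0,-4],0],[0.3,[0,0,-4],0]]'

```text
t: 35.73
ee_pos: [478.4, 355.1, 167.4]
orientation: [1.859, 2.533, 0.0]
ft_force: [0.7, -0.7, 0.8]
width: 56.8
grasp_force: 0.0
```

Request:
servo_tool --plan '[[0.3,[0,0,20],0],[0.3,[0,0,55],0],[0.3,[0,0,90],0],[0.3,[-20,0,125],0],[0.3,[-55,0,150],0],[0.3,[-90,0,150],0],[0.3,[-120,0,150],0],[0.3,[-120,0,150],0]]'

```text
t: 36.4
ee_pos: [354.1, 354.4, 317.9]
orientation: [-1.856, -2.533, 0.001]
ft_force: [-0.7, 0.3, -0.4]
width: 60.9
grasp_force: 0.0
```

Run:
```python
from h import *
state(); c,t=shot('top','t14.png'); cs,s=shot('scene','s14.png')
# same crops, before and after
t0=cv2.imread('pics/top0.png'); s0=cv2.imread('pics/scene0.png')
T=lambda a:cv2.resize(a[215:300,195:305],(388,298),interpolation=cv2.INTER_CUBIC)
v=np.vstack([np.hstack([T(t0),T(t)]),cv2.resize(s[180:340,130:450],(776,300),interpolation=cv2.INTER_CUBIC)]); cv2.imwrite('pics/v14.png',v)
dishtop(c,t,58,(450,220,505,305),165)
```

```text
t 36.4 tcp [354.1 354.4 317.9] ty 17.55 F [-0.7  0.3 -0.4] w 60.9 g 0.0 q6 0.45
px [  9  12  36  67 956] ctr [ 469.9 -335.7] size [ 66.8 200.2] yaw -15.8
```

View pics/v14.png

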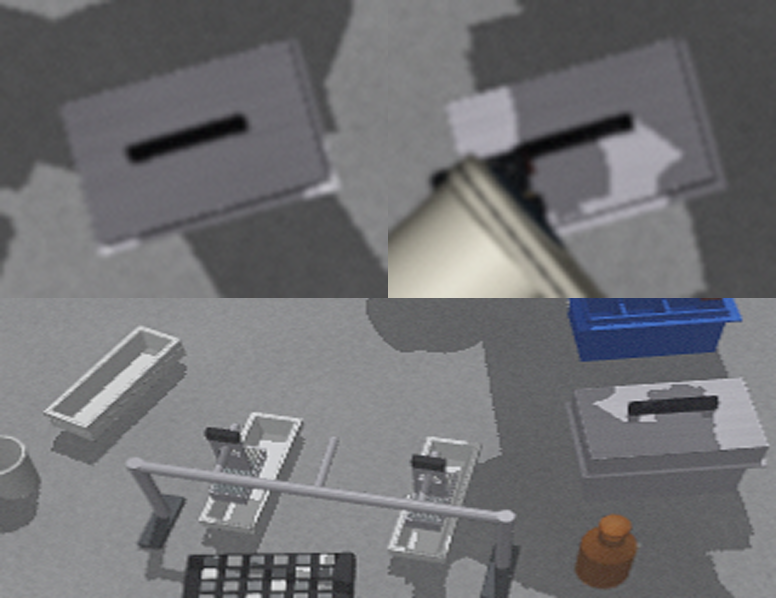

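The hood bar's right end is at (244,122), as before the job at (245,123), so it is seated. Both racks hang over flat dishes, the pile is intact and the bystanders are unmoved. I hand in.

```bash
python3 -c "
from workcell import ctrl
print(ctrl.close_job())"
```

```text
the job is handed in; nothing more can be done
None
```

I handed the job in with both racks hanging over their own dishes on pegs 1 and 3, the two spare dishes still nested, the hood back on the bath and the bystanders unmoved in the last camera pictures; `close_job()` returned no verdict.

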